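# Find the panel key that unlocks the driver box

## Robot

A 6-joint arm with a two-finger parallel gripper is mounted at the origin on a cart in front of the work surface, level with it; the furniture and walls round the work are solid. World frame = base frame: x ahead of the robot, y to its left, z up, the work surface at z = 0. Lengths are in mm, angles in degrees, forces in N, time in s.
With the tool pointing down it reaches from about 350 to 850 mm from the base axis. Payload 8.1 kg.
Tool frame: the origin (TCP) lies between the finger pads; the fingertips stand 14 mm ahead of it and the grasp point (between the pads) lies 5 mm behind it; z points along the fingers, x is the direction in which the jaws open and shut, and the axes are right-handed (so a half turn about z gives the same grasp; the last joint's range is limited). The gripper opens to 85 mm and grips with 20 to 120 N. Pads are 22 mm wide; open, the fingers measure 114 mm over their backs; the gripper's body (76 mm by 85 mm) begins 54 mm behind the grasp point. The pads swing forward as they close: fully open they stand 13 mm farther back than shut.
Start: joints at [-69.122, 7.471, 85.268, -0, 87.261, -4.893], TCP at [260.891, -540.316, 208.392] pointing down, gripper open.
Joint ranges: [-169.43, 169.43], [-51.17, 129.36], [1.28, 143.12], [-76.62, 256.62], [0, 156.53], [-152.29, 152.29]. Speed limits (degrees/s): [136.94, 136.94, 159.86, 180, 180, 180].

## Interface

Orientations are given as [roll, pitch, yaw] about the fixed x, y, z axes, in that order (R = Rz(yaw) Ry(pitch) Rx(roll)).
In Python, from bench import r, vision, job gives the robot as it stands.
- The arm moves only by the tool send_rows, never from a script. Its arguments are lists of equal length, an entry for each row: "dp": the shift along the world's x, y, z in mm, a list of three; "rot": the turn, a rotation vector about the world's x, y, z in rad, a list of three. In form: {"dp": [[tx, ty, tz], ...], "rot": [[wx, wy, wz], ...]}. A call has 1 to 5 rows; each row is the pose to reach, as a shift and turn from the pose commanded when the call began; what a row does not reach only later rows make up. A row lasts 1/8 s, in which the tool goes at most 62.5 mm and 10.7 degrees, less where a joint would pass 70% of its speed; a pose out of reach is approached as far as the arm can. A call with a gripper value outside its range is refused whole. "jaw" is the finger opening in mm, from 0 to 85.4, set as the call begins (left out, the last holds). The fingers move at their own pace and stop on an object; "force" is the grip in N (left out, the last holds). Time passes only in rows, so rows that repeat a pose let the fingers close. It gives the time, the measured TCP pose, the force and the opening at its end, in the units of the state.
- r.sense(): the state, without advancing time (a new reading comes with each control period).
- vision.snapshot(name): name is "scene" or "top" or "wrist"; returns a dict with "pixels" (420x560x3 uint8, red, green, blue), "depth" (420x560 float32, mm along the optical axis (not along the pixel's ray), 0 where there is no reading), "intrinsics" (3x3 intrinsics, pixels), "k1" (the pictures are not rectified: a ray, as slopes to the right and down, at radius r is drawn at 1 + k1 r^2 times it, then the intrinsics apply), "world_from_camera" (4x4, takes a point from camera to world coordinates); the wrist camera has in their place "T_tool_cam" (4x4, takes a point from camera to tool coordinates, whose origin is the TCP and whose axes are the tool frame's). Camera axes: x right, y down, z forward; pixel columns grow to the right and rows downward; lengths in mm; the calibration is good to about 2 mm. A picture is of the moment at which its call begins: read the wrist's pose just before it.
- job.hand_in(): hands the job in, once; it reports no verdict.
The state is a dict: "time": time; "joint_pos": joint angles; "qd": joint speeds; "joint_efforts": joint torques, N m; "tool_pos": TCP position; "tcp_rot": TCP orientation; "ft_force": force on the tool from outside, world axes, zero at the start; "wrist_torque": the same for the moment, N m; "finger_gap": finger opening in mm.
Only numpy, scipy, OpenCV 4.12 (cv2) and the standard library are available. Lean on these libraries where they do the work, as an engineer would, in place of code of your own. Each camera call takes 0.05 s, during which the arm holds its last target.

## Task

One of the three panel keys in the wooden rack fits the cam lock on the grey driver box: try them until one turns the lock, and turn it clockwise as far as it goes so that the latch is open. Then take that key out and put it in the aluminium tray; the keys that do not fit belong back in the rack, fully down in a hole each. Do not disturb the glue bottle, the sanding block or the tape roll.

Things in the scene. Friction and masses are not known exactly. Their poses are not given: they have to be found in the camera images.
- driver_box: grey metal box lying on its back, 126 x 156 mm, lid top 49 mm above the work surface, fixed. Origin under its centre; its front faces -x. The lock housing (45 mm across, top 77.5 mm high, 25 mm round opening) stands on the lid 28 mm in front of the centre.
- lock_mouth (a point): centre of the mouth of the lock's square socket, 74 mm above the work surface, 3.5 mm below the top of the housing. The socket goes straight down 20 mm and is 14 mm square; at latch angle 0 its sides are parallel to the box's x and y, and it turns with the latch. Axes as the box.
- latch (a joint): rad, barrel and latch tongue, clockwise from above: 0 locked (tongue to the box's front, under a keeper), 1.3 hard stop, open. Starts at 0 to 0.3, stays where left; takes 0.12 N m. Only the 12 mm bit turns it, after up to 0.37 rad of play; the 16 mm bit stops on the mouth, at most 5 mm in; the 7 mm bit goes in but turns idly.
- key_rack: wooden block 56 x 205 x 40 mm, fixed, origin under its centre, long along its y, with three through holes of 28 mm at y = -65, 0 and +65 mm. A key hangs in each: the flange rests on the top, the end of the bit 10 mm above the work surface.
- key_a: key a, upright panel key, 72 mm. Origin: centre of the bit's lower end, z up the key. Steel square bit z 0-30 mm (flats along x, y; lowest 4 mm tapered), flange disc 36 mm across at z 30-34, black head z 34-72, 36 mm along x, 11 mm thick along y (pinch across y, above the flange). The three keys are alike but for the bit: 7, 12 and 16 mm wide; which is which is not marked.
- key_b: key b, upright panel key, 72 mm. Origin: centre of the bit's lower end, z up the key. Steel square bit z 0-30 mm (flats along x, y; lowest 4 mm tapered), flange disc 36 mm across at z 30-34, black head z 34-72, 36 mm along x, 11 mm thick along y (pinch across y, above the flange). The three keys are alike but for the bit: 7, 12 and 16 mm wide; which is which is not marked.
- key_c: key c, upright panel key, 72 mm. Origin: centre of the bit's lower end, z up the key. Steel square bit z 0-30 mm (flats along x, y; lowest 4 mm tapered), flange disc 36 mm across at z 30-34, black head z 34-72, 36 mm along x, 11 mm thick along y (pinch across y, above the flange). The three keys are alike but for the bit: 7, 12 and 16 mm wide; which is which is not marked.
- parts_tray: open aluminium tray 150 x 130 mm, 26 mm high, 3 mm walls and floor, empty, fixed; origin under its centre, long along x. A key put down in it may lie or stand any way round.
- glue: small glue bottle, 27 mm across, 69 mm high, standing; origin under its centre; bystander
- sanding_block: cork sanding block 60 x 100 x 28 mm, origin under its centre; bystander
- tape: small roll of tape lying flat, 64 mm across, 18 mm high, origin under its centre; bystander
Things that resemble listed ones, but are neither listed nor needed, are in the scene too. Leave any pink or purple look-alike of the key_c alone.

How it is judged (in metres and radians):
On the way, in this order (a step that is already met when the one before it is completed fails the run):
1. a key is down in the lock, the lock not yet turned (((horizontal distance between key_a and lock_mouth below 0.006 m and z of key_a in the frame of lock_mouth below -0.008 m and angle between key_a's own z axis and vertical below 0.3 rad and value of joint latch between -1 and 0.6 rad) or (horizontal distance between key_b and lock_mouth below 0.006 m and z of key_b in the frame of lock_mouth below -0.008 m and angle between key_b's own z axis and vertical below 0.3 rad and value of joint latch between -1 and 0.6 rad) or (horizontal distance between key_c and lock_mouth below 0.006 m and z of key_c in the frame of lock_mouth below -0.008 m and angle between key_c's own z axis and vertical below 0.3 rad and value of joint latch between -1 and 0.6 rad))), for 0.1 s.
2. a key down in the lock has turned the latch open (((horizontal distance between key_a and lock_mouth below 0.006 m and z of key_a in the frame of lock_mouth below -0.008 m and angle between key_a's own z axis and vertical below 0.3 rad and value of joint latch between 1.12 and 2 rad) or (horizontal distance between key_b and lock_mouth below 0.006 m and z of key_b in the frame of lock_mouth below -0.008 m and angle between key_b's own z axis and vertical below 0.3 rad and value of joint latch between 1.12 and 2 rad) or (horizontal distance between key_c and lock_mouth below 0.006 m and z of key_c in the frame of lock_mouth below -0.008 m and angle between key_c's own z axis and vertical below 0.3 rad and value of joint latch between 1.12 and 2 rad))), for 0.1 s.
At the end, for the whole second after the job is handed in: the latch is past 1.12 rad; the key that turned it is at rest in the tray, any way round (end of its bit within the outline, under 45 mm high); the others hang in the rack, flanges down on its top (bit ends 4 to 16 mm above the surface, tilt under 0.15 rad) (value of joint latch above 1.12 rad and (((x of key_a in the frame of parts_tray between -0.08 and 0.08 m and y of key_a in the frame of parts_tray between -0.07 and 0.07 m and height (world z) of key_a below 0.045 m and linear speed of key_a below 0.02 m/s) and (x of key_b in the frame of key_rack between -0.018 and 0.018 m and y of key_b in the frame of key_rack between -0.083 and 0.083 m and z of key_b in the frame of key_rack between 0.004 and 0.016 m and angle between key_b's own z axis and vertical below 0.15 rad and linear speed of key_b below 0.02 m/s) and (x of key_c in the frame of key_rack between -0.018 and 0.018 m and y of key_c in the frame of key_rack between -0.083 and 0.083 m and z of key_c in the frame of key_rack between 0.004 and 0.016 m and angle between key_c's own z axis and vertical below 0.15 rad and linear speed of key_c below 0.02 m/s)) or ((x of key_b in the frame of parts_tray between -0.08 and 0.08 m and y of key_b in the frame of parts_tray between -0.07 and 0.07 m and height (world z) of key_b below 0.045 m and linear speed of key_b below 0.02 m/s) and (x of key_a in the frame of key_rack between -0.018 and 0.018 m and y of key_a in the frame of key_rack between -0.083 and 0.083 m and z of key_a in the frame of key_rack between 0.004 and 0.016 m and angle between key_a's own z axis and vertical below 0.15 rad and linear speed of key_a below 0.02 m/s) and (x of key_c in the frame of key_rack between -0.018 and 0.018 m and y of key_c in the frame of key_rack between -0.083 and 0.083 m and z of key_c in the frame of key_rack between 0.004 and 0.016 m and angle between key_c's own z axis and vertical below 0.15 rad and linear speed of key_c below 0.02 m/s)) or ((x of key_c in the frame of parts_tray between -0.08 and 0.08 m and y of key_c in the frame of parts_tray between -0.07 and 0.07 m and height (world z) of key_c below 0.045 m and linear speed of key_c below 0.02 m/s) and (x of key_a in the frame of key_rack between -0.018 and 0.018 m and y of key_a in the frame of key_rack between -0.083 and 0.083 m and z of key_a in the frame of key_rack between 0.004 and 0.016 m and angle between key_a's own z axis and vertical below 0.15 rad and linear speed of key_a below 0.02 m/s) and (x of key_b in the frame of key_rack between -0.018 and 0.018 m and y of key_b in the frame of key_rack between -0.083 and 0.083 m and z of key_b in the frame of key_rack between 0.004 and 0.016 m and angle between key_b's own z axis and vertical below 0.15 rad and linear speed of key_b below 0.02 m/s)))); the robot touches nothing.
It fails at once if the glue bottle is pushed more than 3 cm or tipped (distance of glue from where it was at the start of the episode above 0.03 m or angle between glue's own z axis and vertical above 0.5 rad).
It fails at once if the sanding block is pushed more than 3 cm or tipped (distance of sanding_block from where it was at the start of the episode above 0.03 m or angle between sanding_block's own z axis and vertical above 0.5 rad).
It fails at once if the tape roll is pushed more than 3 cm or tipped (distance of tape from where it was at the start of the episode above 0.03 m or angle between tape's own z axis and vertical above 0.5 rad).
It fails at once if with the latch open, the key that opened it is put back in the rack among the others (value of joint latch above 1.12 rad and (x of key_a in the frame of key_rack between -0.018 and 0.018 m and y of key_a in the frame of key_rack between -0.083 and 0.083 m and z of key_a in the frame of key_rack between 0.004 and 0.016 m and angle between key_a's own z axis and vertical below 0.15 rad and linear speed of key_a below 0.02 m/s) and (x of key_b in the frame of key_rack between -0.018 and 0.018 m and y of key_b in the frame of key_rack between -0.083 and 0.083 m and z of key_b in the frame of key_rack between 0.004 and 0.016 m and angle between key_b's own z axis and vertical below 0.15 rad and linear speed of key_b below 0.02 m/s) and (x of key_c in the frame of key_rack between -0.018 and 0.018 m and y of key_c in the frame of key_rack between -0.083 and 0.083 m and z of key_c in the frame of key_rack between 0.004 and 0.016 m and angle between key_c's own z axis and vertical below 0.15 rad and linear speed of key_c below 0.02 m/s)).
It also fails if it takes over 72 s, if anything falls off the work surface, if the arm or the gripper's body presses on something with over 40 N, if the wrist force passes 120 N, or if a joint passes its speed limit or range.

## Working session

There is one attempt and no reset: what is moved stays moved. The work goes in short steps, Python scripts to look and compute and a tool call to move; the robot and the scene stay as the last step left them, time stands still between calls to the robot, and variables do not carry over. Pictures are saved under pics/ and viewed, and the job is handed in when it is done.

Besides the shell and the picture viewer there is one more tool, called after ">>>" as name(argument=value, ...) on one line, values as JSON. send_rows: Moves the arm, as the interface text tells. Its arguments: {"type":"object","properties":{"dp":{"type":"array"},"rot":{"type":"array"},"jaw":{"type":"number"},"force":{"type":"number"}},"required":["dp","rot"]}

```bash
ls; mkdir -p pics; cat > h.py <<'E'
import numpy as np, cv2
from bench import r, vision, job
def snap(n):
    st=r.sense(); s=vision.snapshot(n)
    return s
def save(s,f,crop=None,scale=1):
    im=s['pixels'][:,:,::-1]
    if crop: im=im[crop[1]:crop[3],crop[0]:crop[2]]
    if scale!=1: im=cv2.resize(im,None,fx=scale,fy=scale,interpolation=cv2.INTER_CUBIC)
    cv2.imwrite('pics/'+f,im)
def ray(s,u,v):
    K=np.array(s['intrinsics']);k=s['k1']
    xd=(u-K[0,2])/K[0,0]; yd=(v-K[1,2])/K[1,1]
    x,y=xd,yd
    for _ in range(20):
        f=1+k*(x*x+y*y); x,y=xd/f,yd/f
    return np.array([x,y,1.])
def onplane(s,u,v,z,T=None):
    T=np.array(s['world_from_camera']) if T is None else T
    d=T[:3,:3]@ray(s,u,v); o=T[:3,3]
    return o+d*(z-o[2])/d[2]
def pt(s,u,v,T=None):
    T=np.array(s['world_from_camera']) if T is None else T
    return T[:3,3]+T[:3,:3]@(ray(s,u,v)*s['depth'][int(v),int(u)])
def cloud(s,T=None):
    return np.array([[pt(s,u,v,T) for u in range(560)] for v in range(420)])
E
python3 - <<'E'
from h import *
print(r.sense())
import pickle
for n in('scene','top','wrist'):
    s=snap(n); save(s,n+'0.png'); pickle.dump(s,open(n+'0.pkl','wb'))
    print(n,s['intrinsics'],s['k1'],s.get('world_from_camera',s.get('T_tool_cam')))
E
```

```text
pics
{'time': 0.0, 'joint_pos': array([-6.91210205e+01,  7.51604245e+00,  8.53310923e+01,  1.11155505e-03,
        8.72634109e+01, -4.89216309e+00]), 'qd': array([ 0.01562651, -0.03440596, -0.04075202,  0.00790296,  0.000368  ,
       -0.0096598 ]), 'joint_efforts': array([ 1.99239339e-04, -5.69413161e+01, -5.00541186e+01, -2.20318775e-04,
        1.47904514e-02,  6.61820695e-05]), 'tool_pos': array([ 260.68022564, -539.72444309,  207.31738676]), 'tcp_rot': array([-1.79989466e+02,  1.10048234e-01, -6.42289014e+01]), 'ft_force': array([-0.1678112 ,  0.5208673 ,  0.29230268]), 'wrist_torque': array([0.02950816, 0.00491691, 0.00854932]), 'finger_gap': 85.41779654265672}
scene [[401.65582949   0.         283.16182083]
 [  0.         401.65582949 207.3678449 ]
 [  0.           0.           1.        ]] -0.07984451834577264 [[-9.04542156e-01 -1.73923114e-01  3.89299676e-01  1.45118193e+02]
 [-4.26267329e-01  3.90239672e-01 -8.16093844e-01  6.95922259e+02]
 [-9.98259532e-03 -9.04137019e-01 -4.27125976e-01  4.70789456e+02]
 [ 0.00000000e+00  0.00000000e+00  0.00000000e+00  1.00000000e+00]]
top [[445.14044298   0.         275.67656629]
 [  0.         445.14044298 210.32336153]
 [  0.           0.           1.        ]] 0.002756813019832988 [[ 2.27427794e-02 -9.96898470e-01  7.53406074e-02  4.28526933e+02]
 [-9.99737804e-01 -2.28787308e-02 -9.41794608e-04  2.13479509e+00]
 [ 2.66257108e-03 -7.52994344e-02 -9.97157413e-01  1.12357171e+03]
 [ 0.00000000e+00  0.00000000e+00  0.00000000e+00  1.00000000e+00]]
wrist [[343.79541909   0.         277.2464488 ]
 [  0.         343.79541909 203.46737774]
 [  0.           0.           1.        ]] -0.02835933540871266 [[ 9.99999852e-01 -5.37328090e-04  8.22469519e-05 -4.20726859e-01]
 [ 4.94946105e-04  9.62596221e-01  2.70939607e-01 -6.88844007e+01]
 [-2.24754067e-04 -2.70939526e-01  9.62596345e-01 -1.66091815e+02]
 [ 0.00000000e+00  0.00000000e+00  0.00000000e+00  1.00000000e+00]]
```

View pics/top0.png

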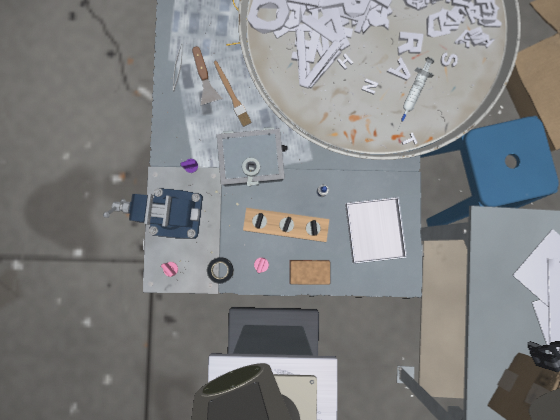

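View pics/scene0.png

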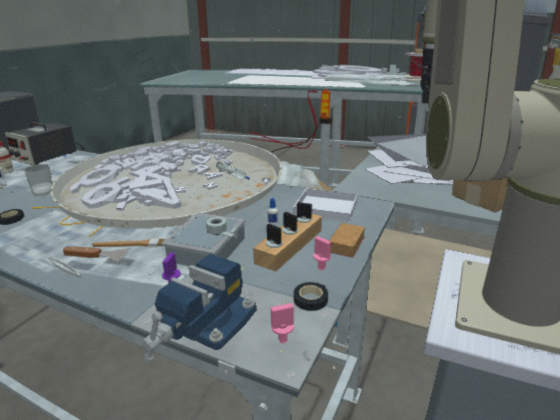

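View pics/wrist0.png

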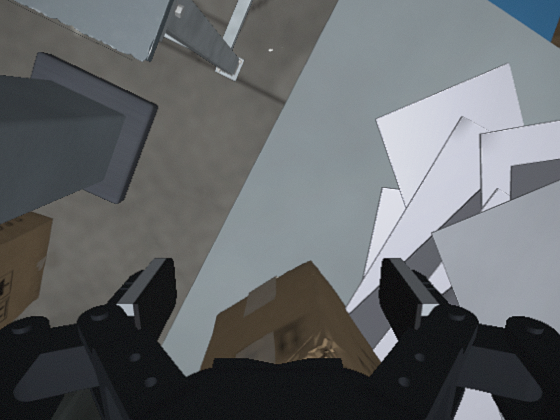

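The top view shows the rack at (286,224) with black-headed keys at (260,220), (287,224) and (312,228). The lock is at (251,167), the tray at (376,230), the glue at (323,190), the cork block at (310,272) and the tape at (220,270). The look-alikes are pink at (262,265) and (170,268), and purple at (190,165). None of them is black or in the rack, so I choose the three black keys in the rack. Next is a close crop and measurements.

```bash
python3 - <<'E'
from h import *
import pickle
s=pickle.load(open('top0.pkl','rb'))
save(s,'topcrop.png',(200,115,360,255),5)
for n,u,v,z in [('ka',260,220,82),('kb',287,224,82),('kc',312,228,82),('lock',251,167,77.5),('tray',376,230,0),('glue',323,190,69),('sand',310,272,28),('tape',220,270,18)]:
    print(n,onplane(s,u,v,z).round(1),pt(s,u,v).round(1))
# rack: wood colour
im=s['pixels'].astype(int); hsv=cv2.cvtColor(s['pixels'],cv2.COLOR_RGB2HSV)
print(hsv[222,250],hsv[272,310],hsv[235,270])
E
```

```text
ka [483.7  37.3  82. ] [483.9  37.5  77.9]
kb [475.7 -26.1  82. ] [475.7 -26.1  83.1]
kc [467.7 -84.8  82. ] [467.7 -84.7  82.2]
lock [609.3  62.1  77.5] [613.3  63.4  54.4]
tray [ 469.4 -253.2    0. ] [ 469.3 -252.4    3.7]
glue [ 559.4 -110.6   69. ] [ 559.8 -110.9   65.8]
sand [362.2 -86.2  28. ] [362.2 -86.1  28.3]
tape [361.4 134.9  18. ] [360.3 137.2  -0.8]
[ 16  88 188] [ 15  96 180] [103  26 156]
```

View pics/topcrop.png

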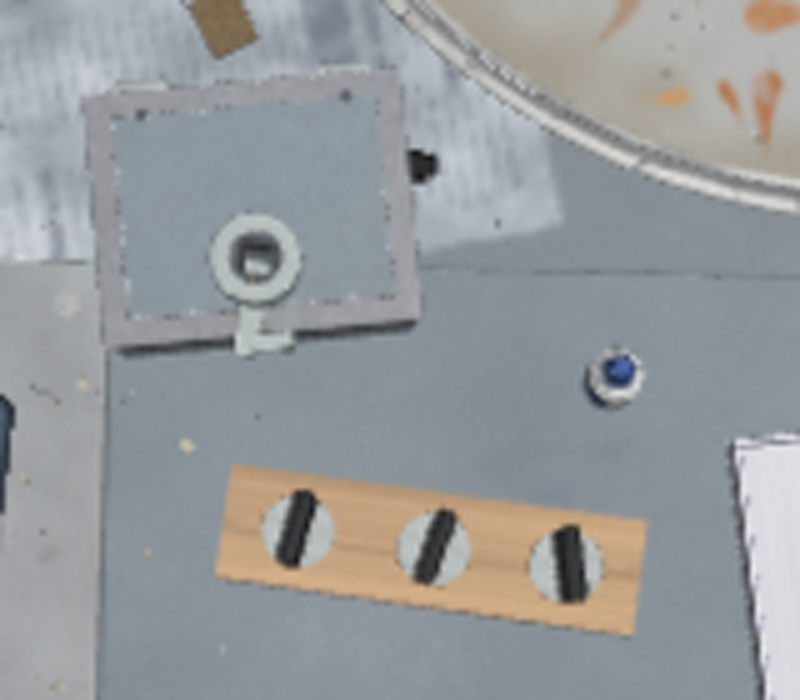

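>>> send_rows(dp=[[36,108,30],[72,216,60],[108,324,92],[144,432,92],[179,540,92]], rot=[[0,0,0.18],[0,0,0.36],[0,0,0.54],[0,0,0.72],[0,0,0.9]], jaw=45)

```text
time: 0.78
tool_pos: [357.5, -249.1, 273.5]
tcp_rot: [180.0, -0.1, -12.4]
ft_force: [1.0, 0.0, 0.1]
finger_gap: 44.8
```

>>> send_rows(dp=[[40,125,26],[82,249,26],[82,249,26],[82,249,26],[82,249,26]], rot=[[0,0,0.18],[0,0,0.36],[0,0,0.54],[0,0,0.72],[0,0,0.9]])

```text
time: 1.4
tool_pos: [439.6, 1.8, 299.1]
tcp_rot: [-180.0, -0.0, 39.5]
ft_force: [-1.2, -0.0, -0.2]
finger_gap: 44.9
```

>>> send_rows(dp=[[0,0,0],[0,0,0],[0,0,0],[0,0,0],[0,0,0]], rot=[[0,0,0.18],[0,0,0.36],[0,0,0.54],[0,0,0.72],[0,0,0.86]])

```text
time: 2.02
tool_pos: [439.0, -1.8, 298.7]
tcp_rot: [-180.0, -0.0, 88.5]
ft_force: [-0.7, 0.4, -0.3]
finger_gap: 44.8
```

```bash
cat >> h.py <<'E'
from scipy.spatial.transform import Rotation as Rn
def wsnap(f=None):
    st=r.sense(); s=vision.snapshot('wrist')
    T=np.eye(4); T[:3,:3]=Rn.from_euler('xyz',st['tcp_rot'],degrees=True).as_matrix(); T[:3,3]=st['tool_pos']
    s['world_from_camera']=T@np.array(s['T_tool_cam'])
    if f: save(s,f)
    return s,st
E
python3 - <<'E'
from h import *
import pickle
s,st=wsnap('w1.png'); pickle.dump(s,open('w1.pkl','wb')); print(st['tool_pos'],st['tcp_rot'],st['joint_pos'])
E
```

```text
[439.02121045  -1.7906462  298.7093798 ] [-1.79972105e+02 -3.43489607e-03  8.84830343e+01] [-6.93158641e+00 -1.90157100e+01  1.00672523e+02  7.95842393e-04
  9.83712813e+01 -9.54145059e+01]
```

View pics/w1.png

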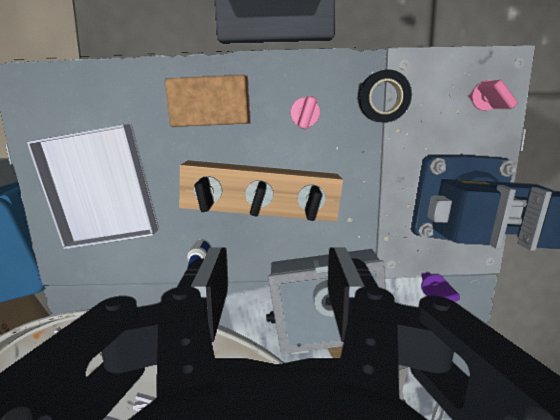

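The wrist view shows rack keys at (205,193), (258,198) and (313,202), the cork block at (207,100), the tape at (385,96), the glue at (199,250) and the lock at (322,297), which is partly hidden. I measure the head tops, the flanges and the rack outline from it.

```bash
cat >> h.py <<'E'
def fcloud(s):
    vv,uu=np.mgrid[0:420,0:560]; K=np.array(s['intrinsics'])
    p=np.stack([uu,vv],-1).reshape(-1,1,2).astype(float)
    # model r_d = r(1+k r^2)
    n=cv2.undistortPoints(p,K,np.array([s['k1'],0,0,0.])).reshape(420,560,2)
    c=np.dstack([n,np.ones((420,560))])*s['depth'][...,None]
    T=np.array(s['world_from_camera']); return c@T[:3,:3].T+T[:3,3]
def keys(s,roi,dark=60,amin=25):
    """dark blobs in roi: min-area rect, rays onto z"""
    x0,y0,x1,y1=roi; g=s['pixels'].max(2); m=np.zeros_like(g); m[y0:y1,x0:x1]=(g[y0:y1,x0:x1]<dark)*255
    return m
E
python3 - <<'E'
from h import *
import pickle
s=pickle.load(open('w1.pkl','rb')); P=fcloud(s)
save(s,'w1c.png',(170,150,350,230),4)
for (u,v) in [(205,193),(258,198),(313,202)]:
    w=P[v-22:v+22,u-20:u+20]; d=s['depth'][v-22:v+22,u-20:u+20]
    q=w.reshape(-1,3)[d.ravel()>0]
    top=q[(q[:,2]>76)&(q[:,2]<92)]
    if len(top)<5: print('few',len(top),np.percentile(q[:,2],[5,50,95])); continue
    rect=cv2.minAreaRect(top[:,:2].astype(np.float32)); 
    fl=q[(q[:,2]>41)&(q[:,2]<50)]
    print(u,v,len(top),top.mean(0).round(1),rect,'flange',cv2.minEnclosingCircle(fl[:,:2].astype(np.float32)), fl[:,2].mean())
# rack outline
hsv=cv2.cvtColor(s['pixels'],cv2.COLOR_RGB2HSV)
m=((hsv[...,0]>8)&(hsv[...,0]<25)&(hsv[...,1]>60)&(P[...,2]>34)&(P[...,2]<46)).astype(np.uint8)
m[:150]=0;m[230:]=0
q=P[m>0]; print('rack',len(q),q.mean(0),cv2.minAreaRect(q[:,:2].astype(np.float32)))
# sand, tape sanity
E
```

```text
205 193 303 [467.5 -89.2  81.8] ((468.20916748046875, -90.03678894042969), (35.384761810302734, 11.72668170928955), 8.293057441711426) flange ((470.6498107910156, -94.62471008300781), 34.6109619140625) 43.072241331177246
258 198 286 [474.3 -25.1  81.9] ((475.5497131347656, -25.405359268188477), (10.968011856079102, 36.354644775390625), 71.056884765625) flange ((478.7465515136719, -27.224882125854492), 35.324249267578125) 43.22219556654858
313 202 291 [481.6  40.3  81.8] ((482.5455627441406, 40.66394805908203), (11.464767456054688, 35.560813903808594), 73.45487213134766) flange ((485.93182373046875, 43.38339614868164), 35.96942901611328) 43.06606187362587
rack 4882 [473.09871304 -24.60675114  40.5784013 ] ((475.89337158203125, -24.880714416503906), (204.8605499267578, 56.65960693359375), 83.32905578613281)
```

View pics/w1c.png

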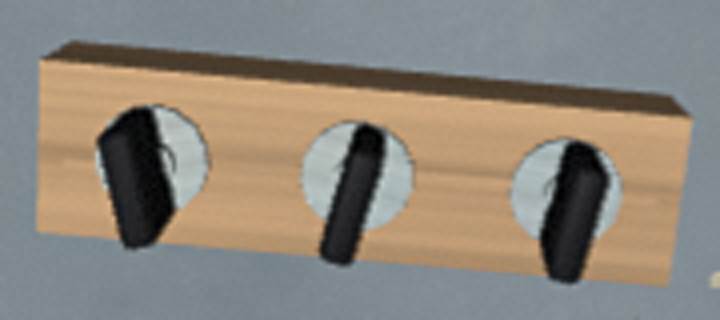

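Heads come out at 82 mm high and 11 × 36 mm, and the rack at 205 × 56 mm with its top at 40.5 mm. All of these match the given sizes. Now the lock.

>>> send_rows(dp=[[50,17,-20],[100,34,-45],[150,52,-70],[150,52,-70],[150,52,-70]], rot=[[0,0,0],[0,0,0],[0,0,0],[0,0,0],[0,0,0]])

```text
time: 2.7
tool_pos: [588.8, 50.1, 228.6]
tcp_rot: [-179.9, 0.0, 88.1]
ft_force: [0.7, -0.8, 1.0]
finger_gap: 44.8
```

```bash
python3 - <<'E'
from h import *
import pickle
s,st=wsnap('w2.png'); pickle.dump(s,open('w2.pkl','wb')); print(st['tool_pos'],st['tcp_rot'],st['qd'].round(2))
P=fcloud(s)
z=P[...,2]
top=(abs(z-77.5)<2.5)
print('top pts',top.sum())
for k in [top]:
    n,lab,stt,c=cv2.connectedComponentsWithStats(k.astype(np.uint8))
    for i in range(1,n):
        if stt[i,4]>100: 
            q=P[lab==i]; print(stt[i],q.mean(0),cv2.minEnclosingCircle(q[:,:2].astype(np.float32)))
E
```

```text
[588.80008753  50.10910799 228.58019474] [-1.79918076e+02  1.29995608e-02  8.81167791e+01] [-0.42 -3.62 -0.09 -0.02 -0.05 -0.42]
top pts 2501
[107  30  15  44 120] [469.01031998 -84.94682776  77.56513307] ((468.72174072265625, -87.75333404541016), 17.52518653869629)
[423  34  32  76 840] [494.63589459 194.33921229  77.21476685] ((495.04644775390625, 200.68231201171875), 31.254180908203125)
[538  37  22  85 292] [502.36520315 294.63380864  77.78646951] ((503.39410400390625, 296.22821044921875), 35.69268035888672)
[ 269  183   45   44 1066] [610.0164657   62.90566226  77.88738072] ((611.2557983398438, 62.945526123046875), 22.077486038208008)
```

View pics/w2.png

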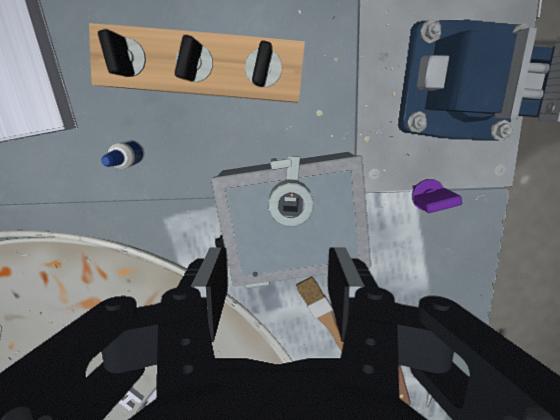

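```bash
python3 - <<'E'
from h import *
import pickle
s=pickle.load(open('w2.pkl','rb')); P=fcloud(s); z=P[...,2]
save(s,'w2c.png',(205,145,380,275),4)
m=(abs(z-77.8)<2.5).astype(np.uint8); m[:,:260]=0;m[:,320:]=0;m[:175]=0;m[235:]=0
cs,h=cv2.findContours(m,cv2.RETR_CCOMP,cv2.CHAIN_APPROX_NONE)
for c in cs:
    if len(c)>20:
        q=np.array([onplane(s,*p[0],77.5)[:2] for p in c],np.float32)
        print(len(c),cv2.fitEllipse(q))
lid=(abs(z-49)<3).astype(np.uint8); lid[:,:200]=0;lid[:,385:]=0;lid[:140]=0
q=P[lid>0]; n,lab,stt,c=cv2.connectedComponentsWithStats(lid)
i=1+stt[1:,4].argmax(); q=P[lab==i]; print(stt[i],q.mean(0),cv2.minAreaRect(q[:,:2].astype(np.float32)))
# front edge fit : per column topmost lid pixel, left/right edges
L=lab==i
cols=[u for u in range(225,350) if not 268<u<312]
e=np.array([P[np.where(L[:,u])[0][0],u] for u in cols])
for a in range(2):
    f=np.polyfit(e[:,1],e[:,0],1); res=e[:,0]-np.polyval(f,e[:,1]); e=e[abs(res)<2.5]
print('front edge slope dx/dy',f,np.degrees(np.arctan(f[0])),len(e))
for side in(0,-1):
    rows=range(190,235); e=np.array([P[v,np.where(L[v])[0][side]] for v in rows]); f=np.polyfit(e[:,0],e[:,1],1); print('side',f,np.degrees(np.arctan(f[0])))
E
```

```text
125 ((610.761474609375, 62.86937713623047), (42.51127624511719, 42.68165969848633), 127.88249969482422)
97 ((611.3126220703125, 62.91624450683594), (25.040414810180664, 26.198625564575195), 162.8255615234375)
[  211   155   160   133 13631] [638.26017853  64.04921577  50.20841804] ((643.3711547851562, 66.66382598876953), (131.2516632080078, 156.67208862304688), 6.624937534332275)
front edge slope dx/dy [-1.16180670e-01  5.85489207e+02] -6.626951860263886 82
side [  0.11462563 -84.94724438] 6.53902556500611
side [ 0.11897653 67.8512633 ] 6.784958148052951
```

View pics/w2c.png

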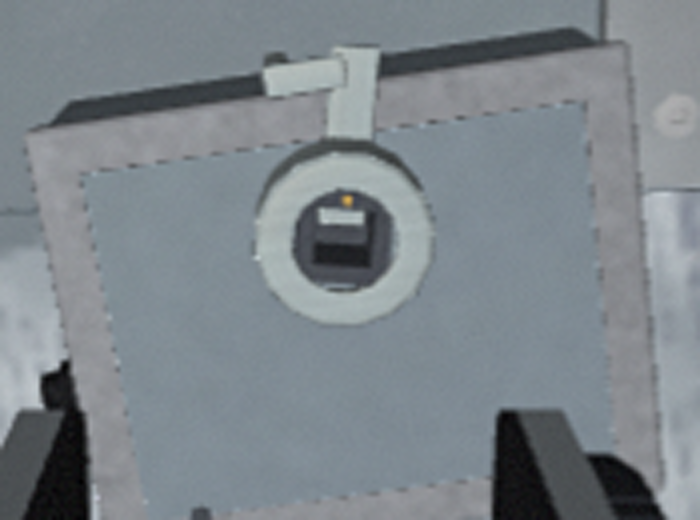

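```bash
python3 - <<'E'
from h import *
import pickle
s=pickle.load(open('w2.pkl','rb')); P=fcloud(s)
for v in range(156,180,2):
    print(v,[ (u,P[v,u].round(1).tolist()) for u in (285,288,292,296,299)])
c=np.array([611.1,62.9])
# orange dot
hsv=cv2.cvtColor(s['pixels'],cv2.COLOR_RGB2HSV)
m=(hsv[...,0]<25)&(hsv[...,1]>90); m[:190]=0;m[200:]=0;m[:,280:]&=True
ys,xs=np.where(m[:,280:305]); print(xs+280,ys)
print(onplane(s,205+347/4,145+200/4,74))
# socket corners approx at z74
for a,b in [(316,208),(368,208),(312,262),(372,264)]: print(onplane(s,205+a/4,145+b/4,74).round(1))
save(s,'w2d.png',(272,184,314,226),14)
E
```

```text
156 [(285, [574.7, 59.8, -0.3]), (288, [567.2, 61.8, 55.2]), (292, [567.2, 65.7, 55.9]), (296, [574.9, 72.4, 1.3]), (299, [575.0, 75.8, 1.6])]
158 [(285, [577.2, 59.8, -1.1]), (288, [569.2, 61.8, 55.1]), (292, [569.2, 65.7, 56.2]), (296, [569.3, 69.6, 56.3]), (299, [569.5, 72.6, 55.5])]
160 [(285, [570.3, 58.6, 60.5]), (288, [570.5, 61.6, 59.8]), (292, [571.3, 65.7, 55.2]), (296, [571.4, 69.6, 55.5]), (299, [571.5, 72.6, 55.3])]
162 [(285, [572.3, 58.6, 60.4]), (288, [572.3, 61.5, 60.9]), (292, [573.2, 65.6, 55.5]), (296, [573.5, 69.6, 55.0]), (299, [573.4, 72.5, 56.1])]
164 [(285, [574.1, 58.5, 60.9]), (288, [574.4, 61.5, 59.8]), (292, [575.2, 65.6, 55.7]), (296, [575.1, 69.5, 56.9]), (299, [575.6, 72.6, 54.5])]
166 [(285, [575.9, 58.5, 61.9]), (288, [576.2, 61.4, 61.0]), (292, [577.3, 65.5, 55.5]), (296, [577.3, 69.5, 55.8]), (299, [578.6, 72.9, 49.0])]
168 [(285, [579.9, 58.6, 50.3]), (288, [579.0, 61.5, 56.2]), (292, [579.2, 65.5, 56.1]), (296, [579.5, 69.5, 55.1]), (299, [580.6, 72.8, 49.4])]
170 [(285, [582.3, 58.6, 48.3]), (288, [581.0, 61.4, 56.0]), (292, [581.2, 65.4, 56.1]), (296, [581.5, 69.5, 55.1]), (299, [582.5, 72.8, 49.8])]
172 [(285, [584.1, 58.5, 50.1]), (288, [583.2, 61.4, 55.5]), (292, [583.2, 65.4, 56.1]), (296, [583.5, 69.4, 55.3]), (299, [584.4, 72.7, 50.8])]
174 [(285, [586.3, 58.4, 49.3]), (288, [585.1, 61.3, 55.9]), (292, [585.5, 65.4, 54.3]), (296, [585.4, 69.3, 55.7]), (299, [586.7, 72.7, 49.4])]
176 [(285, [588.2, 58.4, 50.2]), (288, [587.2, 61.3, 55.8]), (292, [587.4, 65.3, 55.0]), (296, [587.5, 69.3, 55.7]), (299, [588.9, 72.7, 49.0])]
178 [(285, [590.2, 58.3, 50.5]), (288, [589.4, 61.3, 55.0]), (292, [589.3, 65.2, 55.9]), (296, [589.6, 69.3, 55.0]), (299, [590.7, 72.6, 50.5])]
[291 292 291 292] [194 194 195 195]
[602.2698497   63.98036755  74.        ]
[604.   56.5  74. ]
[604.4  69.   74. ]
[617.6  55.1  74. ]
[618.6  69.7  74. ]
```

View pics/w2d.png

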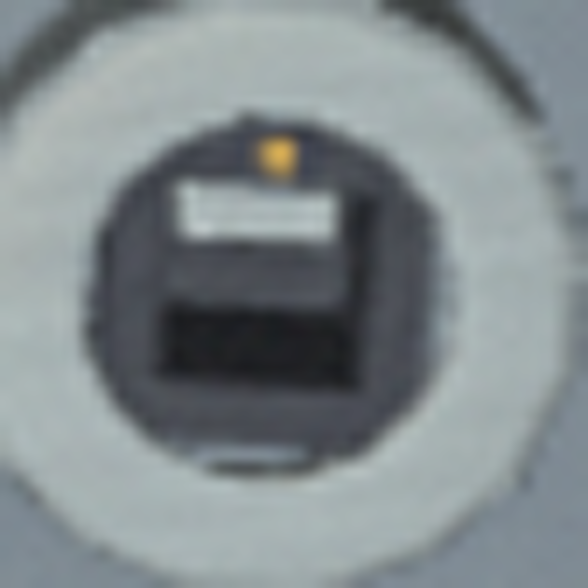

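The lock centre is at about (611.1, 62.9) and the box yaw is +6.65°. The tongue and the orange dot both put the latch at about 0.23 rad. Moving to the left key (482.5, 40.7) with jaw yaw 73.5°.

>>> send_rows(dp=[[-50,-5,-30],[-106,-9.5,-70],[-106,-9.5,-120],[-106,-9.5,-120],[-106,-9.5,-120]], rot=[[0,0,-0.12],[0,0,-0.255],[0,0,-0.255],[0,0,-0.255],[0,0,-0.255]])

```text
time: 3.38
tool_pos: [485.2, 40.4, 112.5]
tcp_rot: [179.7, -0.1, 73.5]
ft_force: [-0.2, -0.4, 1.2]
finger_gap: 45.3
```

>>> send_rows(dp=[[0,0,-10],[0,0,-25],[0,0,-47],[0,0,-47],[0,0,-47]], rot=[[0,0,0],[0,0,0],[0,0,0],[0,0,0],[0,0,0]])

```text
time: 4.0
tool_pos: [483.4, 40.7, 62.2]
tcp_rot: [-180.0, 0.0, 73.6]
ft_force: [0.7, 0.2, 0.0]
finger_gap: 45.0
```

Good; close.

>>> send_rows(dp=[[0,0,0],[0,0,0],[0,0,0],[0,0,0],[0,0,0]], rot=[[0,0,0],[0,0,0],[0,0,0],[0,0,0],[0,0,0]], jaw=0, force=60)

```text
time: 4.62
tool_pos: [483.2, 40.7, 62.0]
tcp_rot: [180.0, -0.0, 73.6]
ft_force: [1.5, 0.1, -0.4]
finger_gap: -0.0
```

```bash
python3 - <<'E'
from h import *
print(r.sense()['finger_gap'])
s,st=wsnap('w3.png'); t=snap('scene'); save(t,'s3.png',(210,170,370,290),5)
E
```

```text
-0.01769234585037941
```

View pics/w3.png

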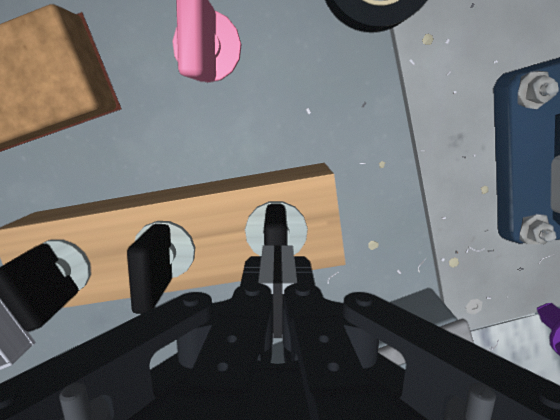

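View pics/s3.png

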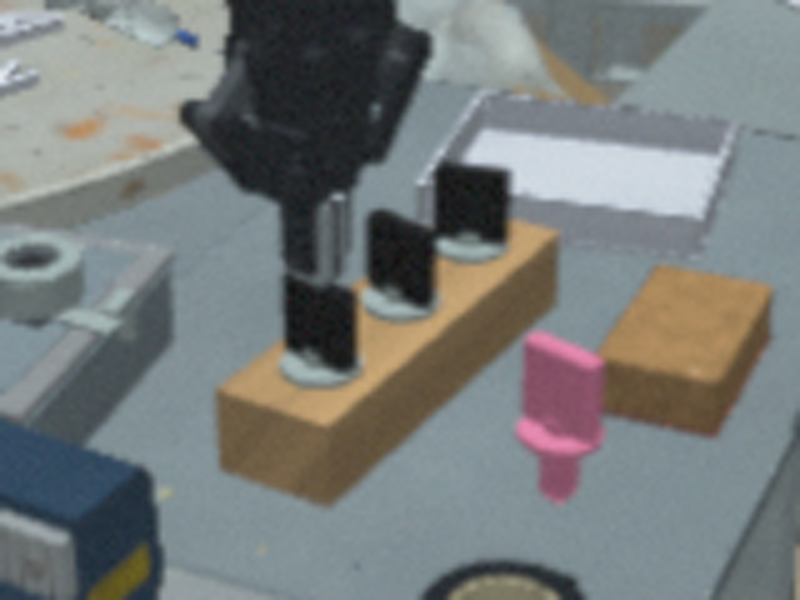

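```bash
python3 - <<'E'
from h import *
s,st=wsnap(); P=fcloud(s); print(st['tool_pos'],st['tcp_rot'])
print('T',np.array(s['T_tool_cam']).round(3).tolist())
for v in range(205,300,8): print(v,[P[v,u].round(0).tolist() for u in (268,275,282,288)])
t=snap('scene'); Q=fcloud(t)
for (a,b) in [(305,260),(325,270),(340,275),(320,320),(340,300),(345,230)]:
    print('scene',a,b,Q[170+b//5,210+a//5].round(1))
E
```

```text
[483.15495249  40.65562775  61.97667034] [-1.79997946e+02  1.73515481e-03  7.35691614e+01]
T [[1.0, -0.0, -0.0, 0.426], [0.0, 0.962, 0.271, -68.869], [0.0, -0.271, 0.962, -166.093], [0.0, 0.0, 0.0, 1.0]]
205 [[465.0, 41.0, 49.0], [465.0, 45.0, 52.0], [467.0, 48.0, 49.0], [470.0, 51.0, 44.0]]
213 [[465.0, 42.0, 64.0], [466.0, 45.0, 66.0], [467.0, 48.0, 65.0], [474.0, 50.0, 45.0]]
221 [[465.0, 42.0, 77.0], [465.0, 45.0, 79.0], [467.0, 48.0, 77.0], [478.0, 49.0, 44.0]]
229 [[467.0, 42.0, 83.0], [468.0, 44.0, 82.0], [469.0, 48.0, 82.0], [482.0, 48.0, 48.0]]
237 [[471.0, 40.0, 82.0], [471.0, 44.0, 83.0], [472.0, 46.0, 82.0], [486.0, 47.0, 50.0]]
245 [[472.0, 40.0, 89.0], [473.0, 43.0, 89.0], [473.0, 46.0, 89.0], [474.0, 49.0, 90.0]]
253 [[471.0, 41.0, 98.0], [472.0, 43.0, 98.0], [473.0, 46.0, 98.0], [474.0, 48.0, 98.0]]
261 [[471.0, 41.0, 106.0], [472.0, 43.0, 105.0], [474.0, 46.0, 105.0], [474.0, 48.0, 106.0]]
269 [[472.0, 41.0, 112.0], [472.0, 43.0, 113.0], [474.0, 46.0, 111.0], [474.0, 48.0, 112.0]]
277 [[471.0, 41.0, 119.0], [472.0, 43.0, 119.0], [473.0, 46.0, 119.0], [474.0, 48.0, 118.0]]
285 [[472.0, 41.0, 124.0], [474.0, 43.0, 122.0], [474.0, 45.0, 122.0], [475.0, 47.0, 122.0]]
293 [[471.0, 41.0, 130.0], [476.0, 42.0, 123.0], [477.0, 45.0, 123.0], [473.0, 48.0, 131.0]]
scene 305 260 [477.9  56.2  98. ]
scene 325 270 [471.5  51.1  92.4]
scene 340 275 [ 5.422e+02 -1.051e+02 -4.000e-01]
scene 320 320 [477.2  45.4  65. ]
scene 340 300 [465.8  49.3  78.9]
scene 345 230 [468.7  37.8 105. ]
```

>>> send_rows(dp=[[0,0,15],[0,0,40],[0,0,40],[0,0,40]], rot=[[0,0,0],[0,0,0],[0,0,0],[0,0,0]])

```text
time: 5.32
tool_pos: [483.3, 40.6, 102.1]
tcp_rot: [180.0, -0.0, 73.6]
ft_force: [0.5, -0.2, -0.3]
finger_gap: -0.3
```

```bash
python3 - <<'E'
from h import *
s,st=wsnap('w4.png'); P=fcloud(s); print(st['tool_pos'],st['tcp_rot'],st['finger_gap'])
T=np.eye(4); T[:3,:3]=Rn.from_euler('xyz',st['tcp_rot'],degrees=True).as_matrix(); T[:3,3]=st['tool_pos']
for v in range(205,300,6): print(v,[ (T[:3,:3].T@(P[v,u]-T[:3,3])).round(0).tolist() for u in (268,275,282,288)])
t=snap('scene'); save(t,'s4.png',(210,130,370,250),5)
top=snap('top'); save(top,'t4.png',(200,115,360,255),5)
E
```

```text
[483.25135287  40.63723797 102.07036291] [ 1.79976463e+02 -5.04078816e-03  7.35696051e+01] -0.27317076993084777
205 [[-5.0, -15.0, 20.0], [-1.0, -15.0, 20.0], [3.0, -15.0, 20.0], [8.0, -5.0, 58.0]]
211 [[-5.0, -12.0, 20.0], [-1.0, -12.0, 20.0], [3.0, -12.0, 20.0], [8.0, -1.0, 57.0]]
217 [[-5.0, -8.0, 20.0], [-1.0, -8.0, 20.0], [3.0, -8.0, 20.0], [8.0, 4.0, 58.0]]
223 [[-5.0, -5.0, 20.0], [-1.0, -5.0, 19.0], [3.0, -5.0, 21.0], [8.0, 8.0, 57.0]]
229 [[-5.0, -1.0, 20.0], [-1.0, -1.0, 19.0], [3.0, -1.0, 20.0], [8.0, 13.0, 57.0]]
235 [[-5.0, 3.0, 21.0], [-1.0, 2.0, 19.0], [3.0, 3.0, 20.0], [8.0, 18.0, 61.0]]
241 [[-5.0, 7.0, 21.0], [-1.0, 6.0, 20.0], [3.0, 6.0, 19.0], [8.0, 23.0, 61.0]]
247 [[-4.0, -12.0, -31.0], [-1.0, -11.0, -29.0], [2.0, -11.0, -30.0], [5.0, -11.0, -30.0]]
253 [[-3.0, -11.0, -36.0], [-1.0, -11.0, -37.0], [2.0, -11.0, -36.0], [5.0, -11.0, -37.0]]
259 [[-3.0, -11.0, -41.0], [-0.0, -11.0, -41.0], [2.0, -11.0, -42.0], [5.0, -11.0, -42.0]]
265 [[-3.0, -11.0, -47.0], [-0.0, -11.0, -48.0], [2.0, -11.0, -47.0], [4.0, -12.0, -48.0]]
271 [[-3.0, -11.0, -51.0], [-0.0, -11.0, -53.0], [2.0, -11.0, -52.0], [4.0, -11.0, -52.0]]
277 [[-3.0, -11.0, -57.0], [-0.0, -11.0, -57.0], [2.0, -11.0, -57.0], [4.0, -11.0, -57.0]]
283 [[-3.0, -11.0, -60.0], [-0.0, -11.0, -61.0], [2.0, -11.0, -60.0], [4.0, -11.0, -61.0]]
289 [[-3.0, -12.0, -66.0], [-0.0, -9.0, -61.0], [2.0, -9.0, -61.0], [4.0, -12.0, -66.0]]
295 [[-2.0, -12.0, -71.0], [-0.0, -6.0, -61.0], [2.0, -7.0, -62.0], [4.0, -12.0, -71.0]]
```

View pics/w4.png

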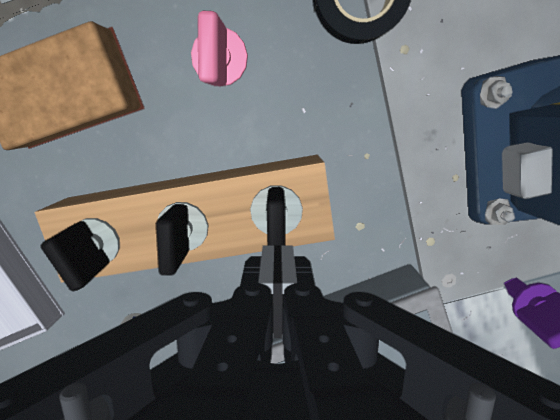

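View pics/s4.png

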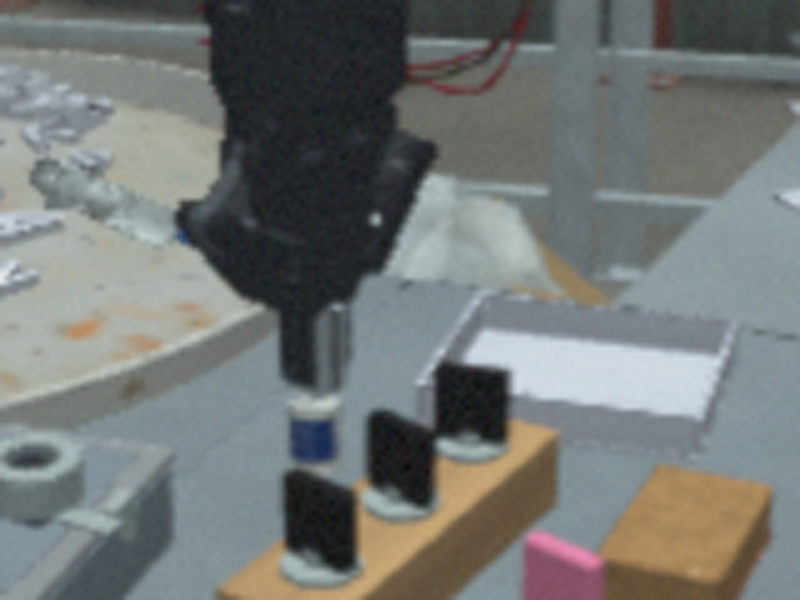

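```bash
python3 - <<'E'
from h import *
t=snap('scene'); Q=fcloud(t)
for b in range(360,420,6): print(b,[Q[130+b//5,210+a//5].round(0).tolist() for a in (290,300,315,330,340)])
E
```

```text
360 [[486.0, 51.0, 139.0], [478.0, 58.0, 143.0], [476.0, 49.0, 140.0], [470.0, 47.0, 140.0], [469.0, 41.0, 138.0]]
366 [[486.0, 52.0, 137.0], [480.0, 55.0, 139.0], [476.0, 50.0, 138.0], [470.0, 48.0, 138.0], [469.0, 41.0, 136.0]]
372 [[486.0, 52.0, 135.0], [479.0, 56.0, 137.0], [476.0, 50.0, 136.0], [470.0, 48.0, 136.0], [470.0, 39.0, 132.0]]
378 [[486.0, 52.0, 133.0], [479.0, 55.0, 135.0], [476.0, 50.0, 134.0], [469.0, 49.0, 134.0], [469.0, 41.0, 131.0]]
384 [[486.0, 52.0, 130.0], [480.0, 54.0, 132.0], [476.0, 49.0, 131.0], [469.0, 49.0, 132.0], [468.0, 44.0, 130.0]]
390 [[612.0, -187.0, -2.0], [484.0, 46.0, 124.0], [476.0, 49.0, 126.0], [470.0, 48.0, 127.0], [586.0, -195.0, -0.0]]
396 [[572.0, -110.0, 36.0], [564.0, -106.0, 40.0], [476.0, 50.0, 125.0], [551.0, -113.0, 39.0], [584.0, -191.0, -1.0]]
402 [[570.0, -106.0, 36.0], [564.0, -105.0, 37.0], [555.0, -105.0, 39.0], [551.0, -113.0, 36.0], [547.0, -116.0, 36.0]]
408 [[568.0, -102.0, 35.0], [562.0, -102.0, 36.0], [556.0, -107.0, 35.0], [550.0, -110.0, 35.0], [145.0, 696.0, 471.0]]
414 [[568.0, -102.0, 32.0], [561.0, -101.0, 34.0], [555.0, -105.0, 33.0], [549.0, -109.0, 33.0], [548.0, -118.0, 29.0]]
```

Both cameras put the fingertips about 25 mm behind the reported TCP, not the stated 14 mm ahead of it. They agree on this, and they also measure the key height correctly, so I will use the observed offset and descend while watching the force.

>>> send_rows(dp=[[0,0,0],[0,0,0],[0,0,-20],[0,0,-40],[0,0,-60]], rot=[[0,0,0],[0,0,0],[0,0,0],[0,0,0],[0,0,0]], jaw=45)

```text
time: 6.15
tool_pos: [483.2, 40.6, 41.4]
tcp_rot: [180.0, -0.0, 73.6]
ft_force: [-0.7, 0.2, -0.2]
finger_gap: 44.8
```

>>> send_rows(dp=[[0,0,-10],[0,0,-18],[0,0,-18]], rot=[[0,0,0],[0,0,0],[0,0,0]])

```text
time: 6.52
tool_pos: [483.0, 40.7, 23.8]
tcp_rot: [-180.0, 0.0, 73.6]
ft_force: [0.4, 0.1, -0.4]
finger_gap: 45.2
```

```bash
python3 - <<'E'
from h import *
s,st=wsnap('w5.png'); t=snap('scene'); save(t,'s5.png',(210,130,370,250),5)
print(st['tool_pos'],st['ft_force'],st['finger_gap'])
E
```

```text
[482.98472631  40.659419    23.75018283] [ 0.41277412  0.05394278 -0.44102117] 45.18063796596356
```

View pics/s5.png

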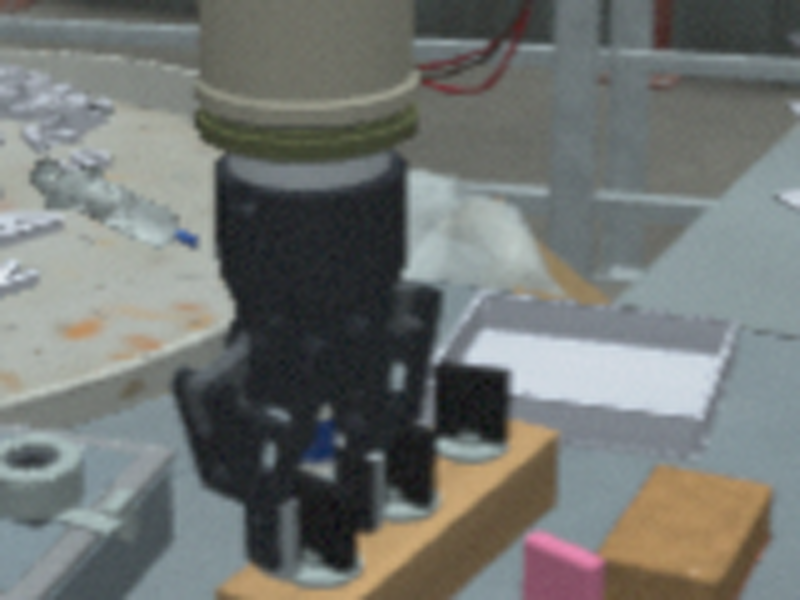

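View pics/w5.png

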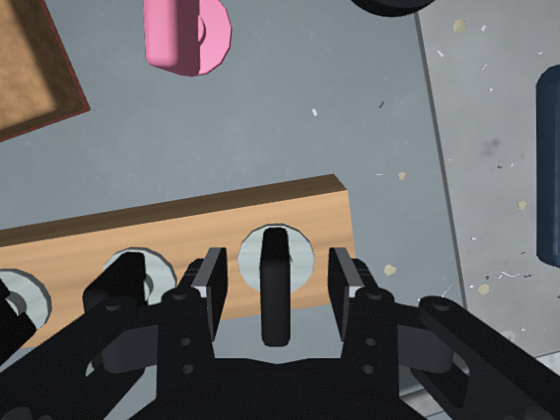

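The head sits between the pads at (275,290), well centred. Closing.

>>> send_rows(dp=[[0,0,0],[0,0,0],[0,0,0],[0,0,0]], rot=[[0,0,0],[0,0,0],[0,0,0],[0,0,0]], jaw=0, force=60)

```text
time: 7.12
tool_pos: [483.8, 40.6, 24.6]
tcp_rot: [179.9, -0.0, 73.6]
ft_force: [-0.6, 0.8, 5.1]
finger_gap: 10.4
```

>>> send_rows(dp=[[0,0,10],[0,0,40],[0,0,100],[0,0,130],[0,0,130]], rot=[[0,0,0],[0,0,0],[0,0,0],[0,0,0],[0,0,0]])

```text
time: 7.75
tool_pos: [485.3, 40.6, 157.6]
tcp_rot: [179.7, -0.1, 73.6]
ft_force: [-0.8, -0.3, -1.1]
finger_gap: 10.5
```

```bash
python3 - <<'E'
from h import *
t=snap('scene'); save(t,'s6.png',(210,90,370,210),5)
s,st=wsnap('w6.png');print(st['tool_pos'],st['ft_force'],st['finger_gap'])
E
```

```text
[483.93698425  40.64314307 155.30871882] [-0.21241234 -0.14555762 -1.84756674] 10.326993651286486
```

View pics/s6.png

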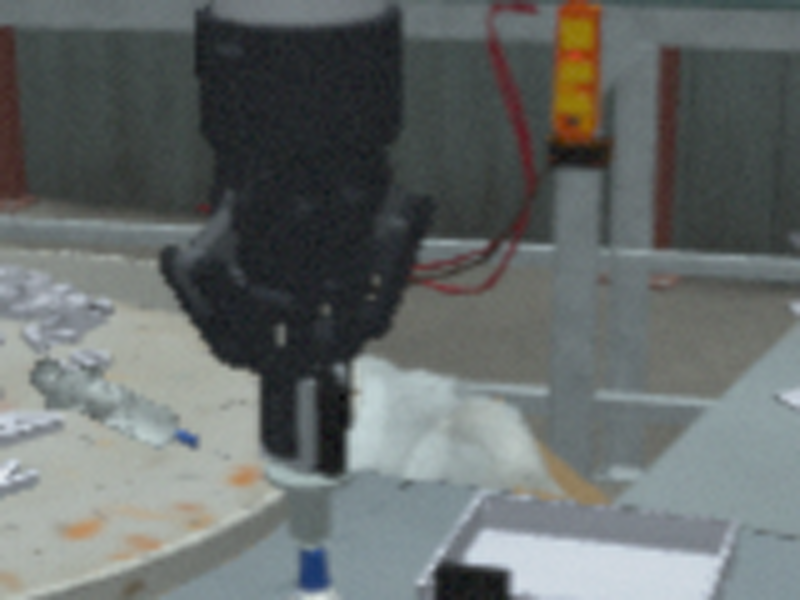

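View pics/w6.png

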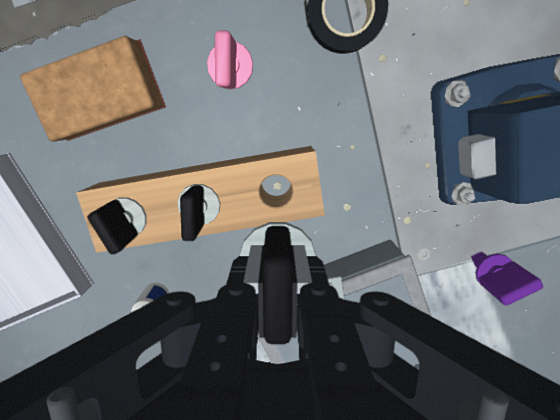

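```bash
python3 - <<'E'
from h import *
t=snap('scene'); Q=fcloud(t); d=t['depth']; D=d[185,273]; print(D)
m=(abs(d-D)<40)
for v in range(178,202): 
    u=np.where(m[v,240:310])[0]+240; print(v,u.min() if len(u) else None,u.max() if len(u) else None,len(u), t['pixels'][v,262:284].max(1).tolist())
save(t,'s6b.png',(255,170,295,205),16)
E
```

```text
781.25745
178 263 280 18 [138, 78, 45, 36, 38, 45, 41, 45, 75, 106, 106, 96, 64, 27, 30, 31, 34, 52, 135, 194, 205, 204]
179 263 280 17 [125, 81, 46, 47, 44, 38, 42, 48, 65, 98, 107, 96, 64, 34, 26, 26, 29, 54, 133, 198, 202, 203]
180 264 280 17 [132, 93, 53, 45, 49, 43, 40, 45, 70, 94, 105, 95, 66, 32, 31, 32, 26, 57, 131, 193, 200, 198]
181 264 280 17 [146, 125, 65, 44, 42, 37, 36, 40, 69, 98, 104, 96, 64, 34, 29, 27, 28, 53, 130, 192, 200, 198]
182 264 280 17 [166, 151, 101, 66, 54, 49, 44, 40, 66, 96, 104, 98, 65, 34, 36, 31, 29, 52, 132, 190, 196, 191]
183 265 280 16 [171, 166, 145, 110, 89, 72, 67, 67, 77, 99, 105, 96, 63, 33, 30, 31, 34, 48, 127, 175, 175, 172]
184 265 280 16 [166, 165, 156, 139, 125, 115, 108, 100, 105, 106, 106, 96, 61, 34, 24, 26, 32, 45, 110, 156, 150, 146]
185 264 281 18 [163, 159, 166, 172, 162, 158, 136, 119, 114, 110, 104, 86, 53, 33, 32, 30, 31, 54, 114, 157, 143, 144]
186 264 281 18 [167, 158, 157, 179, 181, 175, 171, 157, 137, 127, 116, 99, 91, 72, 42, 35, 45, 78, 122, 146, 141, 147]
187 264 281 17 [167, 155, 139, 159, 173, 179, 176, 180, 175, 172, 
[... 1110 characters left out ...]
 113, 108, 107, 107, 105, 104, 104, 110, 130, 144, 145, 144, 152, 151, 149]
197 269 277 8 [117, 129, 144, 149, 148, 147, 139, 116, 107, 110, 108, 105, 104, 105, 111, 127, 144, 150, 149, 148, 149, 149]
198 269 277 9 [144, 145, 147, 148, 148, 148, 137, 119, 106, 106, 110, 105, 104, 106, 111, 132, 141, 149, 148, 149, 150, 149]
199 269 277 9 [149, 148, 148, 152, 149, 150, 149, 133, 115, 109, 106, 108, 108, 112, 127, 143, 149, 149, 150, 146, 153, 154]
200 270 276 7 [148, 146, 149, 150, 148, 150, 148, 143, 131, 119, 115, 117, 122, 134, 145, 149, 151, 150, 149, 151, 151, 154]
201 271 275 5 [150, 150, 150, 150, 150, 150, 151, 137, 113, 118, 132, 135, 128, 126, 140, 152, 152, 152, 152, 150, 152, 153]
```

View pics/s6b.png

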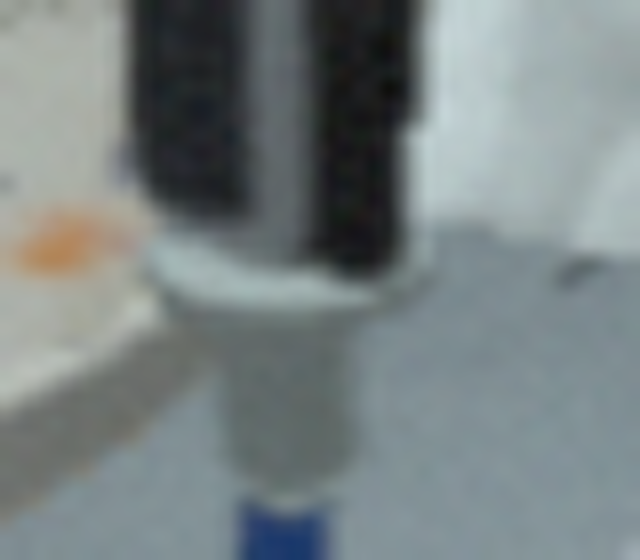

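The bit spans 8.4 px, which is about 16.2 mm across the corners at a 48° view. That makes it about 11.6 mm wide, so this is the 12 mm key. Next I find where the key sits relative to the tool.

```bash
python3 - <<'E'
from h import *
s,st=wsnap(); P=fcloud(s)
R=Rn.from_euler('xyz',st['tcp_rot'],degrees=True).as_matrix(); p0=st['tool_pos']; print(p0,st['tcp_rot'])
L=(P-p0)@R
w=L[220:350,235:325].reshape(-1,3); z=w[:,2]; ok=z<40
h,e=np.histogram(z[ok],bins=np.arange(-130,20,3)); print([(int(a),int(b)) for a,b in zip(e,h) if b>20])
# head top at tool z: bit end +14.4 -> head top z = 14.4-72=-57.6
top=w[(abs(z+57.6)<5)&(abs(w[:,0])<9)]
print(len(top),top.mean(0), cv2.minAreaRect(top[:,:2].astype(np.float32)))
fl=w[(abs(z+19.6)<3.5)]; print('flange',len(fl),fl.min(0),fl.max(0), cv2.minEnclosingCircle(fl[:,:2].astype(np.float32)))
# bit in scene: line of rays
t=snap('scene')
T=t['world_from_camera']
for v in (199.5,200.5,201.5):
    d=T[:3,:3]@ray(t,273,v); o=T[:3,3]; k=((p0[:2]-o[:2])@d[:2])/(d[:2]@d[:2]); print(v,(o+k*d).round(1))
# bit axis column vs expected col at z 150
q=T[:3,:3].T@(np.array([p0[0],p0[1],150])-T[:3,3]); print('exp col',t['intrinsics'][0,0]*q[0]/q[2]+t['intrinsics'][0,2], 'seen bit 272.6')
E
```

```text
[482.26031461  40.67047343 152.76668129] [-1.79887278e+02  2.93497390e-02  7.35669875e+01]
[(-103, 164), (-100, 253), (-97, 294), (-94, 259), (-91, 243), (-88, 61), (-85, 43), (-82, 214), (-79, 260), (-76, 258), (-73, 488), (-70, 458), (-67, 172), (-64, 316), (-61, 1376), (-58, 1844), (-55, 282), (-52, 303), (-49, 289), (-46, 269), (-43, 257), (-40, 259), (-37, 224), (-34, 231), (-31, 154), (-28, 85), (-25, 32), (-22, 793), (-19, 142)]
3478 [  0.38731655  -3.45170494 -58.01559759] ((1.174910068511963, -1.1518287658691406), (36.33829879760742, 17.867902755737305), 83.32540130615234)
flange 939 [-17.3471321  -18.61392836 -22.89652202] [ 18.41533879  -2.40172928 -16.11749549] ((0.5341033935546875, -2.528524160385132), 17.881610870361328)
199.5 [480.5  39.8 140.6]
200.5 [480.6  39.8 138.4]
201.5 [480.6  39.8 136.1]
exp col 271.9353969454762 seen bit 272.6
```

>>> send_rows(dp=[[40,7,0],[85,14,0],[129.5,21.7,-10],[129.5,21.7,-42],[129.5,21.7,-42]], rot=[[0,0,0.06],[0,0,0.12],[0,0,0.172],[0,0,0.172],[0,0,0.172]])

```text
time: 8.62
tool_pos: [609.2, 62.3, 106.7]
tcp_rot: [-179.5, 0.1, 83.4]
ft_force: [-1.0, -0.0, -0.4]
finger_gap: 10.2
```

>>> send_rows(dp=[[0,0,0],[0,0,0]], rot=[[0,0,0],[0,0,0]])

```text
time: 8.88
tool_pos: [613.3, 62.3, 113.8]
tcp_rot: [179.9, -0.0, 83.4]
ft_force: [0.2, 0.0, -0.0]
finger_gap: 10.2
```

```bash
python3 - <<'E'
from h import *
s,st=wsnap('w7.png'); print(st['tool_pos'],st['tcp_rot'],st['finger_gap'],st['joint_pos'].round(1))
t=snap('scene'); save(t,'s7.png',(160,140,280,240),6)
E
```

```text
[613.31755158  62.28175688 113.75563102] [ 1.79864741e+02 -1.68607029e-02  8.34147187e+01] 10.211190914524204 [  1.   13.3  88.7  -0.   77.8 -82.4]
```

View pics/s7.png

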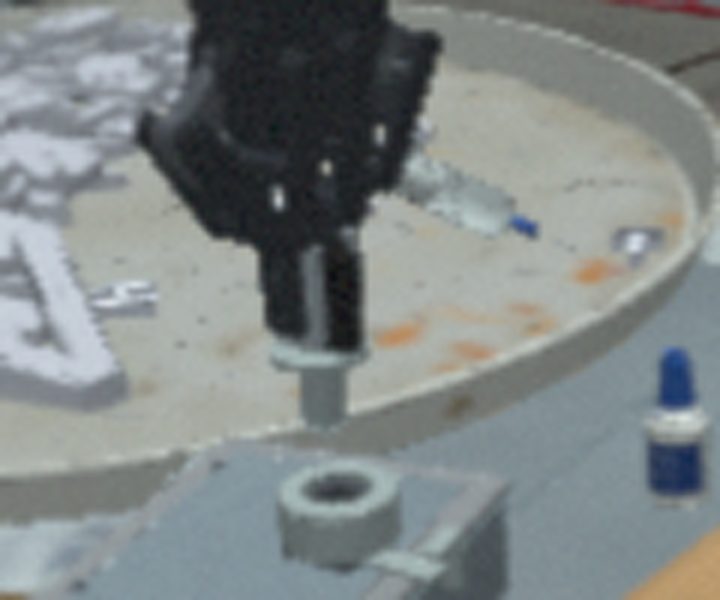

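View pics/w7.png

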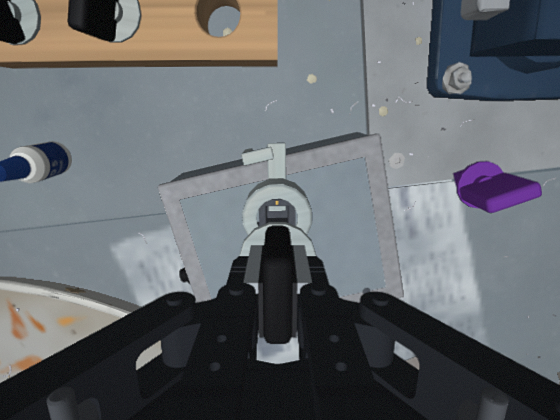

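```bash
python3 - <<'E'
from h import *
s,st=wsnap(); print(st['tool_pos'])
t=snap('scene'); save(t,'s7b.png',(195,180,240,240),13); Q=fcloud(t)
print('lock',onplane(t,216.7,221.2,77.5).round(1))
m=(abs(Q[...,2]-77.5)<2.5)&(abs(Q[...,0]-611)<30)&(abs(Q[...,1]-63)<30); 
cs,_=cv2.findContours(m.astype(np.uint8),cv2.RETR_CCOMP,cv2.CHAIN_APPROX_NONE)
for c in cs:
    if len(c)>12:
        q=np.array([onplane(t,*p[0],77.5)[:2] for p in c],np.float32); print(len(c),cv2.fitEllipse(q))
P=fcloud(s); m=(abs(P[...,2]-77.5)<2.5)&(abs(P[...,0]-611)<30)&(abs(P[...,1]-63)<30); q=P[m]; print(m.sum(), q.min(0),q.max(0))
d=t['depth']; 
for v in range(196,214):
    u=np.where(abs(d[v,200:235]-d[205,214])<25)[0]+200; print(v,u.min() if len(u) else 0,u.max() if len(u) else 0, Q[v,214].round(0))
E
```

```text
[613.39583508  62.30744534 113.72222061]
lock [604.4  65.6  77.5]
47 ((606.3551635742188, 65.76436614990234), (40.28890609741211, 41.37063217163086), 129.5565948486328)
30 ((607.4041748046875, 65.46825408935547), (27.520137786865234, 32.768463134765625), 3.246150493621826)
1746 [589.36624506  41.16633596  75.00255374] [623.97886634  84.3027257   79.96196284]
196 206 221 [602.  71. 139.]
197 205 221 [602.  71. 137.]
198 205 221 [604.  68. 133.]
199 205 221 [603.  70. 132.]
200 205 220 [601.  73. 131.]
201 206 218 [600.  75. 130.]
202 208 217 [600.  75. 128.]
203 210 217 [605.  69. 122.]
204 210 217 [605.  68. 119.]
205 210 217 [605.  68. 117.]
206 210 217 [606.  69. 115.]
207 210 217 [604.  71. 114.]
208 210 217 [605.  70. 111.]
209 210 218 [606.  69. 108.]
210 211 217 [606.  69. 105.]
211 211 217 [607.  68. 103.]
212 212 215 [608.  67.  99.]
213 0 0 [703. -61.  21.]
```

View pics/s7b.png

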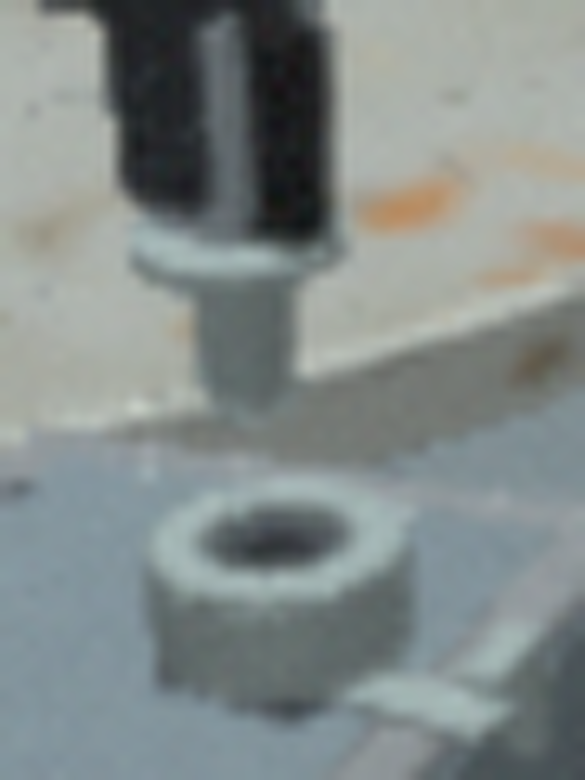

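>>> send_rows(dp=[[-1.5,0.1,-8],[-1.5,0.1,-20],[-1.5,0.1,-20],[-1.5,0.1,-20]], rot=[[0,0,0],[0,0,0],[0,0,0],[0,0,0]])

```text
time: 9.57
tool_pos: [611.0, 62.4, 91.6]
tcp_rot: [-180.0, 0.0, 83.4]
ft_force: [0.1, 1.0, -0.9]
finger_gap: 10.3
```

```bash
python3 - <<'E'
from h import *
s,st=wsnap('w8.png'); print(st['tool_pos'],st['tcp_rot'],st['ft_force'],st['qd'].round(2))
t=snap('scene'); save(t,'s8.png',(195,180,240,240),13)
E
```

```text
[610.95061378  62.43321924  91.57569181] [-1.79958437e+02  7.48811113e-03  8.34234770e+01] [ 0.07273157  0.97267216 -0.88867782] [-0.03 -0.47 -0.71 -0.02  0.01 -0.04]
```

View pics/s8.png

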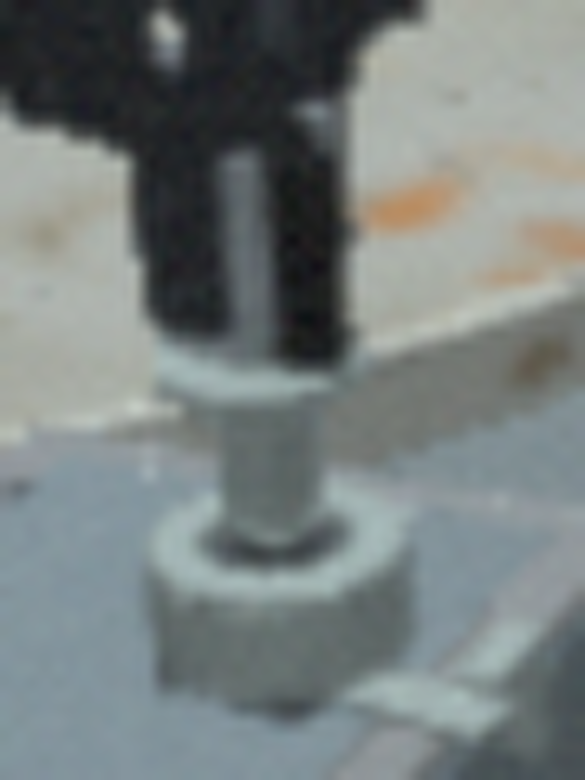

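>>> send_rows(dp=[[0,0,-3],[0,0,-6],[0,0,-9],[0,0,-9]], rot=[[0,0,0],[0,0,0],[0,0,0],[0,0,0]])

```text
time: 10.18
tool_pos: [610.9, 62.4, 82.5]
tcp_rot: [-180.0, 0.0, 83.4]
ft_force: [0.4, -0.7, -1.4]
finger_gap: 10.0
```

>>> send_rows(dp=[[0,0,-4],[0,0,-8],[0,0,-11],[0,0,-11]], rot=[[0,0,0],[0,0,0],[0,0,0],[0,0,0]])

```text
time: 10.68
tool_pos: [610.9, 62.4, 71.5]
tcp_rot: [-180.0, 0.0, 83.4]
ft_force: [0.0, -0.6, -0.7]
finger_gap: 10.4
```

```bash
python3 - <<'E'
from h import *
t=snap('scene'); save(t,'s9.png',(195,170,240,230),13); st=r.sense(); print(st['tool_pos'],st['ft_force'],st['wrist_torque'])
E
```

```text
[611.04594117  62.42057542  71.77417136] [ 0.16861997  0.63474109 -0.72883263] [-0.00118467  0.00450999  0.00389264]
```

View pics/s9.png

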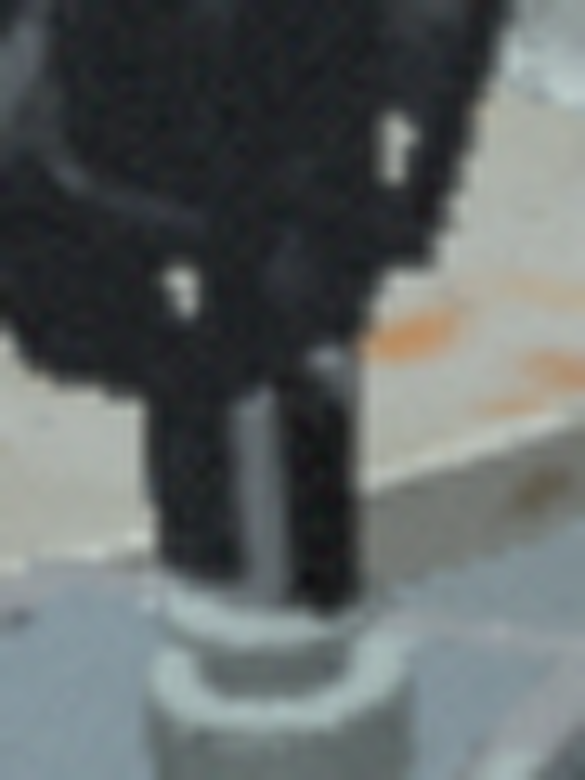

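>>> send_rows(dp=[[0,0,0],[0,0,0],[0,0,0],[0,0,0],[0,0,0]], rot=[[0,0,-0.12],[0,0,-0.24],[0,0,-0.36],[0,0,-0.48],[0,0,-0.6]])

```text
time: 11.35
tool_pos: [611.5, 62.0, 72.2]
tcp_rot: [179.9, 0.0, 48.8]
ft_force: [0.3, -2.2, -1.3]
finger_gap: 10.3
```

```bash
python3 - <<'E'
from h import *
st=r.sense(); print(st['tool_pos'],st['tcp_rot'],st['ft_force'],st['wrist_torque'],st['finger_gap'])
E
```

```text
[611.49870225  61.97839866  72.24448425] [1.79947328e+02 5.38205610e-03 4.88175267e+01] [ 0.31123966 -2.17378932 -1.28801005] [-0.39588157 -0.08579391  0.15657247] 10.270780131169031
```

Torque of 0.16 N m about z shows the latch is turning. Continuing.

>>> send_rows(dp=[[0,0,0],[0,0,0],[0,0,0],[0,0,0],[0,0,0]], rot=[[0,0,-0.14],[0,0,-0.28],[0,0,-0.42],[0,0,-0.56],[0,0,-0.7]])

```text
time: 11.98
tool_pos: [611.3, 61.9, 72.2]
tcp_rot: [179.9, 0.0, 8.7]
ft_force: [-0.2, -2.0, 0.1]
finger_gap: 10.7
```

```bash
python3 - <<'E'
from h import *
st=r.sense(); print(st['tool_pos'],st['tcp_rot'],st['ft_force'],st['wrist_torque'],st['finger_gap'])
t=snap('scene'); save(t,'s10.png',(160,150,280,250),6)
E
```

```text
[611.26793165  61.85270754  72.22895974] [1.79948500e+02 8.34298636e-04 8.67173601e+00] [-0.21729506 -1.98613868  0.14032117] [-0.45014167  0.1629931   0.14241804] 10.65587294013004
```

View pics/s10.png

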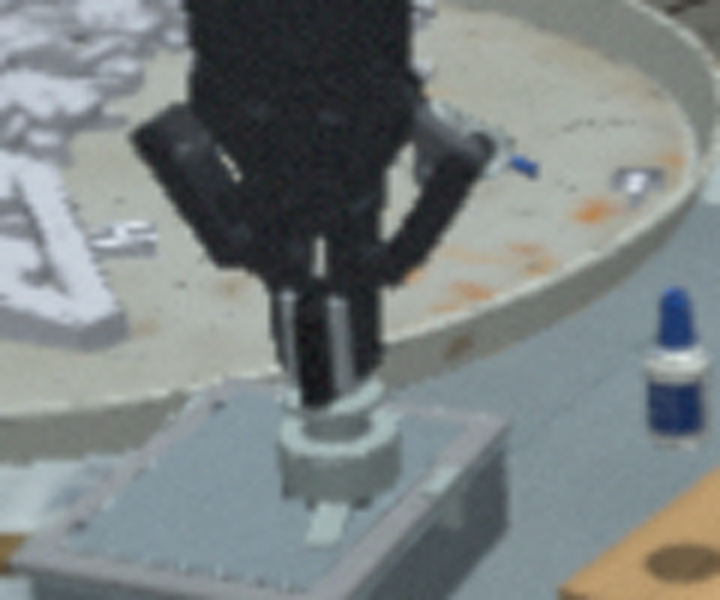

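The tongue is swinging round. Turning on to the stop and watching the torque.

>>> send_rows(dp=[[0,0,0],[0,0,0],[0,0,0]], rot=[[0,0,-0.1],[0,0,-0.2],[0,0,-0.2]])

```text
time: 12.4
tool_pos: [611.2, 61.9, 72.2]
tcp_rot: [180.0, -0.0, -2.4]
ft_force: [-0.1, -3.9, 0.4]
finger_gap: 10.5
```

```bash
python3 - <<'E'
from h import *
st=r.sense(); print(st['tool_pos'],st['tcp_rot'],st['ft_force'],st['wrist_torque'],st['finger_gap'])
E
```

```text
[611.23435505  61.90339377  72.17192891] [ 1.79954194e+02 -5.48071989e-03 -2.39062923e+00] [-0.14827467 -3.91461486  0.38002636] [-0.65738815  0.21809382  0.14389711] 10.495854169398248
```

>>> send_rows(dp=[[0,0,0],[0,0,0],[0,0,0]], rot=[[0,0,-0.06],[0,0,-0.12],[0,0,-0.12]])

```text
time: 12.78
tool_pos: [611.2, 62.0, 72.2]
tcp_rot: [180.0, -0.0, -9.2]
ft_force: [-0.6, -4.3, 0.9]
finger_gap: 10.4
```

```bash
python3 - <<'E'
from h import *
s,st=wsnap('w11.png'); print(st['tool_pos'],st['tcp_rot'],st['ft_force'],st['wrist_torque'],st['finger_gap'])
t=snap('scene'); save(t,'s11.png',(160,150,280,250),6)
top=snap('top');save(top,'t11.png',(200,115,320,215),6)
E
```

```text
[611.24345053  61.95289869  72.16566277] [ 1.79960471e+02 -1.05998716e-02 -9.21104503e+00] [-0.58358702 -4.33126559  0.94151793] [-0.87421164  0.23643066  0.16575461] 10.352157560648944
```

View pics/w11.png

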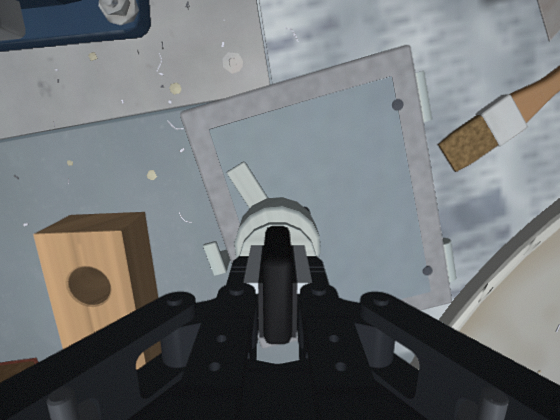

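View pics/s11.png

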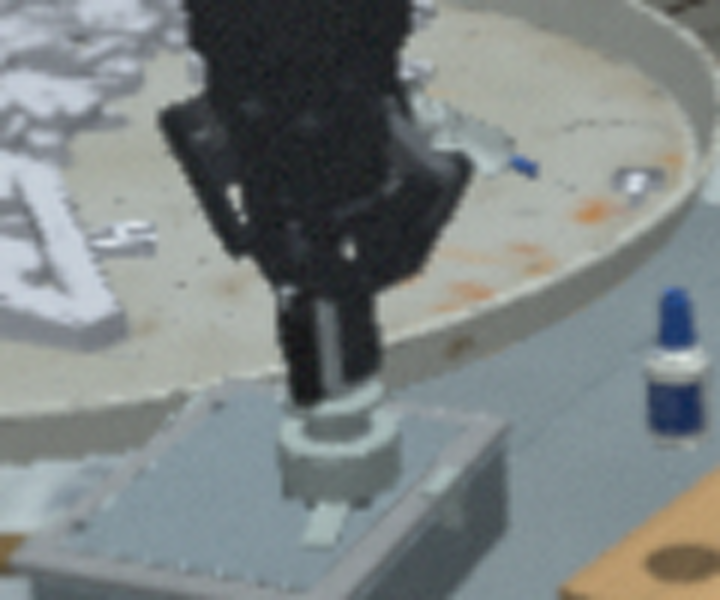

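```bash
cat > tong.py <<'E'
from h import *
def tongue(s):
    P=fcloud(s); x,y,z=P[...,0],P[...,1],P[...,2]
    d=np.hypot(x-611.1,y-62.9)
    m=(z>52.5)&(z<59)&(d<50)&(d>23)&(s['depth']>0)
    n,lab,st,c=cv2.connectedComponentsWithStats(m.astype(np.uint8))
    for i in range(1,n):
        if st[i,4]>40:
            q=P[lab==i]; v=cv2.fitLine(q[:,:2].astype(np.float32),cv2.DIST_HUBER,0,.01,.01).ravel()
            far=q[np.hypot(q[:,0]-611.1,q[:,1]-62.9)>35].mean(0)
            a=np.degrees(np.arctan2(far[1]-62.9,far[0]-611.1)); l=np.degrees(np.arctan2(v[1],v[0]))
            print(st[i],q.mean(0).round(1),'dir from centre',round(a,1),'line',round(l,1),'latch',round(np.radians((186.65-a)%360),3))
E
python3 - <<'E'
from tong import *
s,st=wsnap(); tongue(s)
import pickle; tongue(pickle.load(open('w2.pkl','rb')))
E
```

```text
[227 162  39  43 843] [598.8  94.   55.5] dir from centre 111.7 line -69.0 latch 1.309
[286 156  14  22 222] [578.2  66.8  55.6] dir from centre 172.6 line -11.1 latch 0.245
```

The tongue measures 1.31 rad, so the latch is at its stop and open. Unloading slightly and withdrawing the key.

>>> send_rows(dp=[[0,0,0],[0,0,8],[0,0,25],[0,0,55],[0,0,90]], rot=[[0,0,0.1],[0,0,0.1],[0,0,0.1],[0,0,0.1],[0,0,0.1]])

```text
time: 13.6
tool_pos: [610.6, 63.3, 161.9]
tcp_rot: [-179.9, 0.1, -3.6]
ft_force: [0.6, 0.7, -1.3]
finger_gap: 9.7
```

```bash
python3 - <<'E'
from tong import *
s,st=wsnap('w12.png'); print(st['tool_pos'],st['tcp_rot'],st['ft_force'],st['finger_gap'],st['joint_pos'].round(0)); tongue(s)
t=snap('scene'); save(t,'s12.png',(160,90,280,190),6)
top=snap('top'); 
# tray outline in top0
import pickle
s0=pickle.load(open('top0.pkl','rb')); Q=fcloud(s0); im=s0['pixels']
w=(im.min(2)>190); w[:190]=0;w[270:]=0;w[:,:340]=0;w[:,415:]=0
q=Q[w]; q=q[q[:,2]<12]; print('tray floor',q.mean(0),cv2.minAreaRect(q[:,:2].astype(np.float32)))
E
```

```text
[610.64790395  63.27287383 161.85415713] [-1.79927048e+02  9.57799320e-02 -3.56135548e+00] [ 0.63959929  0.66041381 -1.25305916] 9.74366740688205 [ 1. 11. 86.  0. 83.  5.]
[248 144  25  30 394] [598.8  94.   55.5] dir from centre 111.7 line -67.1 latch 1.308
tray floor [ 469.30635442 -249.44925782    2.75474833] ((469.677978515625, -249.316162109375), (143.13604736328125, 121.10811614990234), 7.651674747467041)
```

View pics/s12.png

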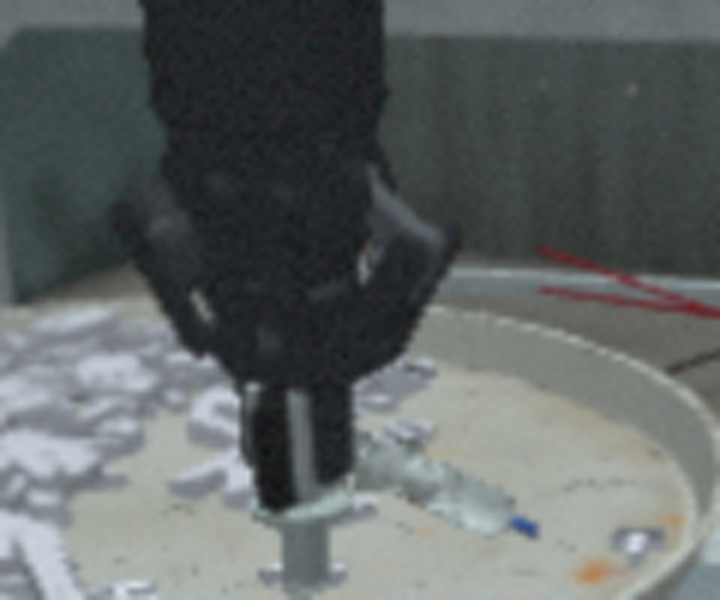

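View pics/w12.png

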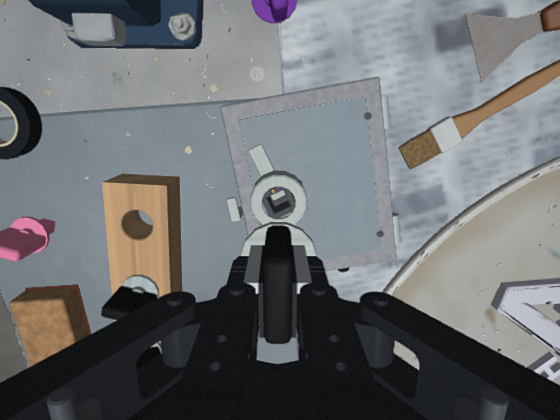

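Key is out and the latch is still at 1.31. The tray floor measures 143 × 121 mm, centred at (469.5, -249.4) and 2.8 mm high, as it should be. Carrying the key there.

>>> send_rows(dp=[[-25,-50,0],[-50,-105,0],[-75,-165,0],[-100,-225,0],[-125,-275,0]], rot=[[0,0,0],[0,0,0],[0,0,0],[0,0,0],[0,0,0]])

```text
time: 14.38
tool_pos: [484.8, -213.5, 160.5]
tcp_rot: [-179.9, 0.0, -3.6]
ft_force: [0.2, 0.1, -1.3]
finger_gap: 10.4
```

>>> send_rows(dp=[[-16,-38,-20],[-16,-38,-60],[-16,-38,-95],[-16,-38,-95],[-16,-38,-95]], rot=[[0,0,0],[0,0,0],[0,0,0],[0,0,0],[0,0,0]])

```text
time: 15.0
tool_pos: [470.6, -250.4, 67.6]
tcp_rot: [-180.0, -0.0, -3.6]
ft_force: [-0.5, 0.4, 0.6]
finger_gap: 10.1
```

>>> send_rows(dp=[[0,0,-15],[0,0,-30],[0,0,-42],[0,0,-47],[0,0,-47]], rot=[[0,0,0],[0,0,0],[0,0,0],[0,0,0],[0,0,0]])

```text
time: 15.62
tool_pos: [469.8, -250.3, 19.4]
tcp_rot: [-180.0, 0.1, -3.7]
ft_force: [-0.3, 0.4, -0.3]
finger_gap: 10.3
```

```bash
python3 - <<'E'
from h import *
t=snap('scene'); save(t,'s13.png',(260,130,380,230),6); st=r.sense(); print(st['tool_pos'],st['ft_force'])
E
```

```text
[ 470.21957217 -250.58371294   19.97703518] [-0.5950497  -0.97433322 -0.16029656]
```

View pics/s13.png

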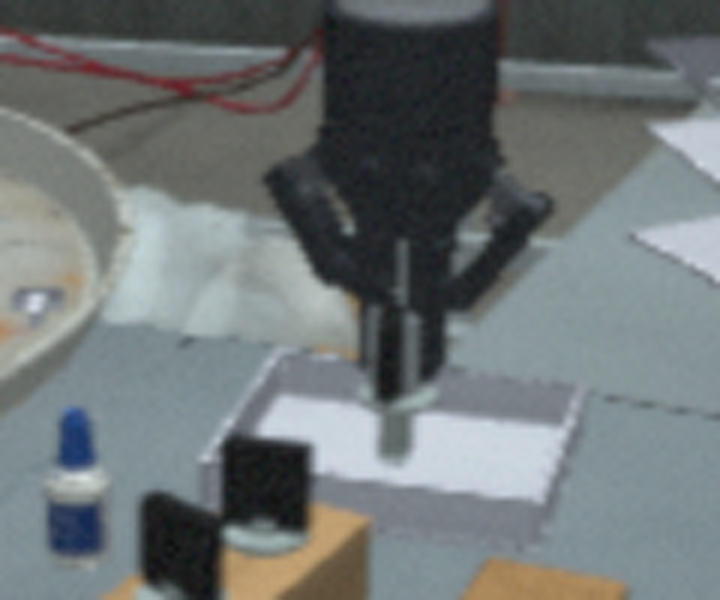

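The key is over the tray floor, bit end at about (395,462) in the crop. Releasing it and lifting away.

>>> send_rows(dp=[[0,0,-1],[0,0,-1],[0,0,-1],[0,0,-1]], rot=[[0,0,0],[0,0,0],[0,0,0],[0,0,0]], jaw=50)

```text
time: 16.18
tool_pos: [470.3, -250.6, 19.1]
tcp_rot: [180.0, -0.0, -3.7]
ft_force: [0.6, -0.0, 0.5]
finger_gap: 50.1
```

>>> send_rows(dp=[[0,0,20],[0,0,60],[0,0,120],[0,0,180],[0,0,180]], rot=[[0,0,0],[0,0,0],[0,0,0],[0,0,0],[0,0,0]])

```text
time: 16.8
tool_pos: [473.4, -252.6, 206.0]
tcp_rot: [179.7, -0.6, -3.7]
ft_force: [-0.1, -0.2, 0.6]
finger_gap: 49.7
```

```bash
python3 - <<'E'
from h import *
s,st=wsnap('w14.png'); print(st['tool_pos'],st['finger_gap'],st['ft_force'])
t=snap('scene'); save(t,'s14.png',(160,140,400,300),3)
top=snap('top'); save(top,'t14.png',(190,110,430,290),3)
import pickle; pickle.dump(s,open('w14.pkl','wb')); pickle.dump(top,open('t14.pkl','wb'))
E
```

```text
[ 473.3695025  -252.62887701  205.98390466] 49.6627826478479 [-0.0966662  -0.17618188  0.64773141]
```

View pics/w14.png

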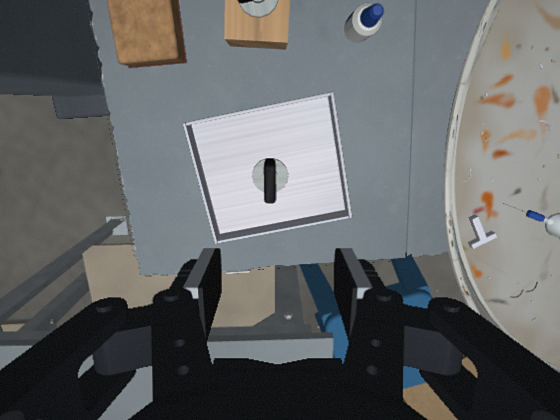

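View pics/s14.png

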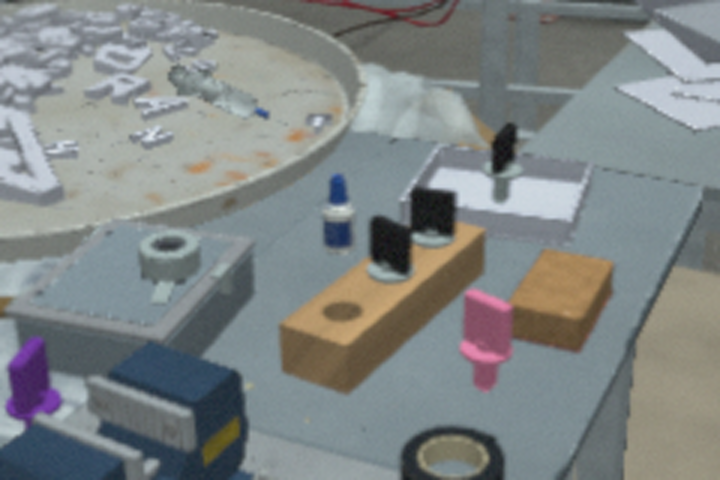

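View pics/t14.png

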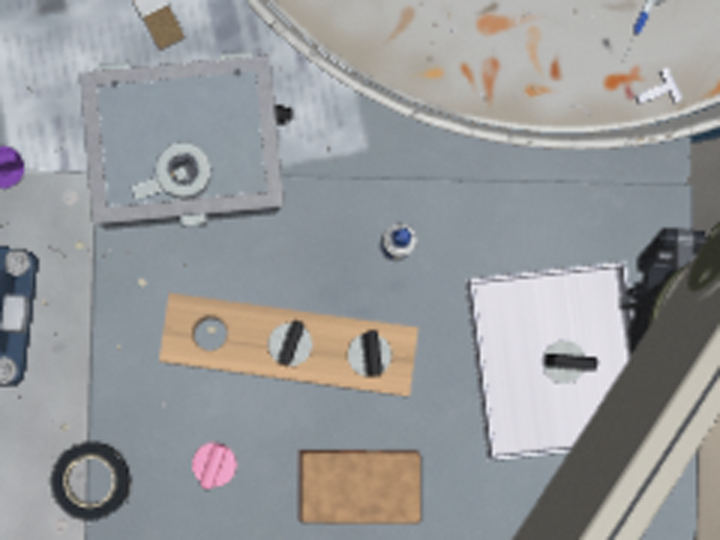

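The key stands in the tray at (270,175) in the wrist view. The other two still hang in the rack, the tongue is turned aside, and the bystanders have not moved. One last numeric check, then I hand in.

```bash
python3 - <<'E'
from h import *
import pickle
s,st=wsnap(); P=fcloud(s); w=P[140:215,240:300].reshape(-1,3)
h=w[(w[:,2]>60)&(w[:,2]<90)]; print('tray key top',np.median(h,0).round(1), h[:,2].max().round(1),'bit end z',(np.median(h[:,2])-72).round(1))
a=pickle.load(open('top0.pkl','rb')); b=snap('top'); A=fcloud(a);B=fcloud(b)
for n,u,v in [('k2',287,224),('k3',312,228),('glue',323,190),('sand',310,272),('tape',230,270)]: print(n,A[v,u].round(1),B[v,u].round(1))
print(st['time'],st['qd'].round(2),st['ft_force'])
job.hand_in()
E
```

```text
tray key top [ 466.3 -247.7   75.1] 77.7 bit end z 3.1
k2 [475.7 -26.1  83.1] [475.7 -26.1  81.9]
k3 [467.7 -84.7  82.2] [467.8 -84.9  80.4]
glue [ 559.8 -110.9   65.8] [ 560.2 -111.3   62.5]
sand [362.2 -86.1  28.3] [362.1 -86.3  26.7]
tape [362.1 110.1  20.3] [362.  110.2  18.7]
16.95 [ 0.03  1.11  1.46  0.1  -0.03 -0.02] [ 0.07197431 -0.8762531  -0.08318999]
the job is handed in; nothing more can be done
```

The first key I tried, the one at the end of the rack nearest the lock, turned it. The latch is open, that key is in the tray, and the job is handed in at about 17 s. I took it from a camera view of its bit, which measured about 12 mm, so I never lifted the other two.

**What I did:** The key went about 16 mm into the lock with no noticeable force and I turned it clockwise to the stop. Then I drew it out and set it down in the tray.

**Last checks:**
- **Latch:** the tongue measured about 1.31 rad, both at the stop and after the key came out. The pictures after that still show it swung aside.
- **Key in the tray:** it stands upright near the middle, bit end about 3 mm high, on the tray floor.
- **Other two keys and bystanders:** the two keys, the glue bottle, the sanding block and the tape roll are where they started, within camera noise.
- **Gripper:** it was open and clear above the tray. At the last reading the joints were still settling at 1–1.5 degrees/s.

**What failed or disagreed:**
- **First grasp:** it closed on nothing. Both cameras showed the fingertips about 25 mm behind the reported TCP, not 14 mm ahead as stated, so I used the observed offset.
- **Lock position:** the scene camera put the lock about 5 mm from where the wrist camera did. I relied on the wrist camera for it.

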